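# Change the cells in the bench cell tester

## Task

Switch the cell tester off, squeeze its two orange tabs together to free the clear cover and set the cover down on the blue mat, tabs up. Push every spent (gold) cell down through the sprung yellow flap of the used-cell box so that it falls inside and the flap closes, and lay the two fresh (blue) cells in bays of the tester, black-banded end towards the control deck. Then clip the cover back on, square, flat and latched by both tabs, switch the tester on again, and leave the screwdriver, multimeter and steel ring where they are.

Things in the scene. Friction and masses are not known exactly. Their poses are not given: they have to be found in the camera images.
- mat: blue silicone bench mat, 600 (x) by 900 (y) mm, fixed, 4 mm thick (top at z = 4 mm), with a 12 mm high rim round its edge and a 12 mm cross rib 236 mm beyond its centre; everything stands on it. Origin under its centre
- tester: grey four-bay cell tester, fixed on the mat. Origin under the middle of the cell tray, at mat level. Tray 66 (its x) by 208 (its y) mm, rim 42 mm high, walls 4 mm; along both long walls a 4 mm thick lip at the rim reaches 4 mm further in, so the mouth is 50 mm wide in x. A deck 22 mm high with display, lamps and toggle runs along its -x side out to x = -80 mm
- bays (a point): middle of the tray floor, 8 mm above the tester's origin, axes as the tester's. Four bays at y = -63, -21, 21, 63 mm; each cell lies along x, its axis 9 mm above this floor, between 3 mm cradle ribs and black contact bars (inner faces at x = +-23 mm, tops 16 mm above this floor)
- cover_seat (a point): middle of the tray mouth at rim height, axes as the tester's: where the cover's origin lies when it is clipped on, its y along this y (either way round)
- toggle (a joint): power toggle on the deck, a steel lever with an 11 mm black ball 30 mm from its pivot. 0 = off (leans to the tester's -y, over the black mark), 0.9 rad = on (leans to +y, over the green mark); starts on and stays where it is put; about 2 N at the tip. Pivot at x = -56, y = 72, z = 26 mm in the tester's frame; it swings in the y-z plane
- cover: clear clip-on cover with black edges, loose, 64 (x) by 223 (y) mm, about 135 g; same when half turned. Origin at the centre of the underside of its 3 mm plate, z up. At each y end a black skirt hangs 22 mm below the plate, outside the tester's end wall (4.5 mm play), so lift over 25 mm before moving it aside; set down, it stands on the skirts, origin 22 mm up
- tabs (a point): point midway between the cover's two orange tabs, 12 mm above its origin. The tabs are upright plates 24 mm wide in y, from 3 to 21 mm above the origin, outer faces at x = +-24 mm (48 mm apart, 34 mm when squeezed, about 9 N each). A leg under each (to 14 mm below the origin) has a barb that catches outwards under the tester's lip
- tab_a (a joint): tab on the cover's -x side: 0 = sprung out (latched when the cover is on), 7 mm = squeezed fully in. With both squeezed in, the barbs clear the lip by 4 mm and the cover lifts straight off. To refit, lower it squeezed until the plate lies on the rim and let go: the tabs spring out under the lip (pressing down also snaps it in)
- tab_b (a joint): tab on the cover's +x side, the same
- cell1: spent lithium cell, gold sleeve, black band at its + end, steel ends; cylinder 18 mm across, 35 mm long, 26 g, origin at its centre, its +x towards the banded end. Starts in a bay of the tester under the cover; 2 to 4 of the four are present
- cell2: spent lithium cell, gold sleeve, black band at its + end, steel ends; cylinder 18 mm across, 35 mm long, 26 g, origin at its centre, its +x towards the banded end. Starts in a bay of the tester under the cover; 2 to 4 of the four are present
- cell3: spent lithium cell, gold sleeve, black band at its + end, steel ends; cylinder 18 mm across, 35 mm long, 26 g, origin at its centre, its +x towards the banded end. Starts in a bay of the tester under the cover; 2 to 4 of the four are present
- cell4: spent lithium cell, gold sleeve, black band at its + end, steel ends; cylinder 18 mm across, 35 mm long, 26 g, origin at its centre, its +x towards the banded end. Starts in a bay of the tester under the cover; 2 to 4 of the four are present
- fresh1: fresh lithium cell, blue sleeve, black band at its + end; cylinder 18 mm across, 35 mm long, 26 g, origin at its centre, its +x towards the banded end. Starts in the grey rack, lying level, axis 23 mm above the rack's origin
- fresh2: fresh lithium cell, blue sleeve, black band at its + end; cylinder 18 mm across, 35 mm long, 26 g, origin at its centre, its +x towards the banded end. Starts in the grey rack, lying level, axis 23 mm above the rack's origin
- fresh1_plus (a point): centre of fresh1's + end face (the black-banded end)
- fresh2_plus (a point): centre of fresh2's + end face (the black-banded end)
- rack: grey rack for the fresh cells, fixed on the mat behind the used-cell box, 50 (x) by 100 (y) mm, 14 mm high with 3.5 mm ribs that cradle two cells along its x at y = -25 and 25 mm; origin at the centre of its underside
- drop_box: green used-cell box with clear front and back, and a black floor, fixed on the mat, 125 mm high, from x = -85 to +60 and y = -80 to +80 mm of its frame, whose origin is at mat level. Its top has an opening from x = -32 to +33 mm, y = -63 to +63 mm, closed by the yellow flap; inner floor at 4 mm, walls 4 mm
- flap (a joint): sprung yellow flap in the box's top, 62 (x) by 122 (y) mm, level with the top at 0. It only swings down, into the box, to 1.35 rad, about its +x edge (at x = +32 mm of the box), and springs shut by itself (0.03 N m shut, 0.05 N m open); a cell left on it does not open it
- press_point (a point): point on the shut flap 30 mm from its hinge, a good place to push a cell down: held along the box's x and pushed until it is about 35 mm below the top, it swings the flap about 1.2 rad and falls clear when let go
- screwdriver: red screwdriver, 190 mm long, 26 mm thick, lying along its x on the mat; not to be disturbed
- multimeter: red and grey multimeter lying on its back on the mat, 190 (x) by 88 (y) by 54 mm; not to be disturbed
- steel_ring: steel ring 58 mm across and 35 mm high standing on the mat; not to be disturbed
Things that resemble listed ones, but are neither listed nor needed, are in the scene too. Several things have the shape of the drop_box; the one meant has the colours described above.

How it is judged:
By the outcome, as a careful person would: the job done as asked, in the order asked, and still so for the second after the job is handed in, with the robot touching nothing.
Of cell1, cell2, cell3, cell4 only 2 to 4 are there at a start; the rules pass over those that are not, and their reading is None.
At some moment in a run one of cover may be knocked a few centimetres aside while the robot is not near it.
Once in a run the grip may slacken for a moment while it holds something.
It also fails if it takes over 210 s, if anything falls off the work surface, if the arm or the gripper's body presses on something with over 40 N, if the wrist force passes 120 N, or if a joint passes its speed limit or range.

## Robot

A 6-joint arm with a two-finger parallel gripper is mounted at the origin on the work surface. World frame = base frame: x ahead of the robot, y to its left, z up, the work surface at z = 0. Lengths are in m, angles in degrees, forces in N, time in s.
With the tool pointing down it reaches from about 0.4 to 0.825 m from the base axis. Payload 7 kg.
Tool frame: the origin (TCP) lies at the very end of the fingers, on their centre line; the grasp point (between the pads) lies 19 mm behind it (r.grip_depth is the distance from the TCP to the grasp point, in m); z points along the fingers, y is the line along which they close (so a half turn about z gives the same grasp; the last joint's range is limited). The gripper opens to 88 mm and grips with 3 to 60 N. Pads are 19 mm wide; open, the fingers measure 130 mm over their backs; the gripper's body (78 mm by 193 mm) begins 47 mm behind the grasp point.
Start: joints at [16.507, 20.546, 0.682, 0, -70.136, -16.507], TCP at [0.675, -0, 0.227] pointing down, gripper open.
Joint ranges: [-176.03, 176.03], [-82.01, 121.73], [-58.28, 71.71], [-173.87, 95.51], [-174.79, -0.11], [-173.66, 173.66]. Speed limits (degrees/s): [136.94, 136.94, 172.46, 180, 180, 180].

## Interface

Orientations are given as [roll, pitch, yaw] about the fixed x, y, z axes, in that order (R = Rz(yaw) Ry(pitch) Rx(roll)).
In Python, from plant import r gives the robot as it stands.
- The arm moves only by the tool play_rows, never from a script. Its argument "rows" is a list that holds one entry, the list of rows, each a list of 5 numbers: the closure, from 0 (fully open) to 1 (shut), then the shift along the tool's x, y, z each as a share of 0.5 m, from -1 to 1, then the turn about the tool's z as a share of 1.5 rad, from -1 to 1. A call has exactly 8 rows; each row is the pose to reach, as a shift and turn from the pose commanded when the call began, along the tool's axes at that moment; what a row does not reach only later rows make up. A row lasts 1/12 s, in which the tool goes at most 41.7 mm and 7.16 degrees, less where a joint would pass 70% of its speed; a pose out of reach is approached as far as the arm can. A call with a number of a shift or a turn outside -1 to 1 is refused whole. A call with a gripper value outside its range is refused whole. The fingers move at their own pace and stop on an object; "squeeze" is the grip in N (left out, the last holds). Time passes only in rows, so rows that repeat a pose let the fingers close, or fill a call up. It gives the time, the measured TCP pose, the force, the opening and the grip force at its end, in the units of the state.
- r.get_state(): the state, without advancing time (a new reading comes with each control period).
- r.capture(name): name is "scene" or "side" or "wrist"; returns the picture (384x512x3 uint8, red, green, blue); there is no depth.
- r.camera_info(name): a dict with "fovy" (degrees; the focal length in pixels is half the picture's height over the tangent of half this angle, whatever the lens; pixels are square), "cx", "cy" (the principal point, pixels), "k1" (the pictures are not rectified: a ray, as slopes to the right and down, at radius r is drawn at 1 + k1 r^2 times it, then the intrinsics apply), "pose" (4x4, takes a point from camera to world coordinates). Camera axes: x right, y down, z forward; pixel columns grow to the right and rows downward; lengths in m; the calibration is good to about 2 mm. A picture is of the moment at which its call begins: read the wrist's pose just before it. camera_info takes no time and is no camera call; for the wrist camera it gives the pose at the moment of the call.
- r.close_job(): hands the job in; it is judged then, once.
The state is a dict: "time_s": time; "joints": joint angles; "qd": joint speeds; "joint_torque": joint torques, N m; "tcp_pos": TCP position; "eef_rot": TCP orientation; "contact_force": force on the tool from outside, world axes, zero at the start; "moment": the same for the moment, N m; "gripper_width": finger opening in m; "gripper_force": force on a finger pad.
Only numpy, scipy, OpenCV 4.12 (cv2) and the standard library are available. Lean on these libraries where they do the work, as an engineer would, in place of code of your own. Each camera call takes 0.05 s, during which the arm holds its last target. There are 200 camera calls.

## Working session

There is one attempt and no reset: what is moved stays moved. The work goes in short steps, Python scripts to look and compute and a tool call to move; the robot and the scene stay as the last step left them, time stands still between calls to the robot, and variables do not carry over. Pictures are saved under pics/ and viewed, at most 15 in all, crops included, and the job is handed in when it is done.

Besides the shell and the picture viewer there is one more tool, called in YAML: its name, and indented under it one key for each argument. play_rows: Moves the arm, as the interface text tells. Its arguments: {"type":"object","properties":{"rows":{"type":"array","items":{"type":"array","items":{"type":"array","items":{"type":"number"}}}},"squeeze":{"type":"number"}},"required":["rows"]}

```bash
ls; mkdir -p pics
python3 - <<'E'
from plant import r
import cv2
for n in ("scene","side","wrist"):
    i=r.camera_info(n); print(n,i)
    cv2.imwrite(f"pics/{n}0.png",cv2.resize(r.capture(n)[:,:,::-1],(800,600),interpolation=cv2.INTER_CUBIC))
print(r.get_state())
E
```

```text
pics
scene {'fovy': 46.76202549844393, 'cx': 259.76028903280866, 'cy': 189.14582726616575, 'k1': -0.12676117212039198, 'pose': array([[-0.18147431,  0.81876761, -0.54468953,  1.47509063],
       [ 0.98336361,  0.14661562, -0.10723745,  0.05403104],
       [-0.00794256, -0.5550887 , -0.83175324,  1.53939387],
       [ 0.        ,  0.        ,  0.        ,  1.        ]])}
side {'fovy': 44.807635332460606, 'cx': 255.7207956174669, 'cy': 186.80080303359648, 'k1': 0.016761293704977077, 'pose': array([[ 0.80633054,  0.33107019, -0.49012609,  1.25669149],
       [ 0.59145647, -0.45582874,  0.66513111, -1.10563542],
       [-0.00320848, -0.82620378, -0.56336224,  0.93778289],
       [ 0.        ,  0.        ,  0.        ,  1.        ]])}
wrist {'fovy': 69.67284596096475, 'cx': 259.04419994901303, 'cy': 191.24067440023418, 'k1': -0.060171169947430984, 'pose': array([[-9.99995516e-01,  9.12923576e-04, -2.85223654e-03,
         6.74418020e-01],
       [ 5.14441660e-05,  9.57499952e-01,  2.88433422e-01,
        -7.66366578e-02],
       [ 2.99433402e-03,  2.88431982e-01, -9.57495705e-01,
         3.84173243e-01],
       [ 0.00000000e+00,  0.00000000e+00,  0.00000000e+00,
         1.00000000e+00]])}
{'time_s': 0.15, 'joints': array([ 1.65063341e+01,  2.05824652e+01,  6.47187765e-01, -1.30954151e-02,
       -7.01359917e+01, -1.65079433e+01]), 'qd': array([-0.00621281, -0.05258359,  0.10993688,  0.03002931, -0.03822621,
       -0.00107279]), 'joint_torque': array([ 1.39394037e-04, -5.83274567e+01,  2.93289685e+01,  7.00122759e+00,
        8.75052094e-03, -9.76538854e-05]), 'tcp_pos': array([ 6.74645146e-01, -3.92655613e-05,  2.25847933e-01]), 'eef_rot': array([ 1.79928170e+02, -8.44786233e-03, -9.00060612e+01]), 'contact_force': array([-0.00861504, -0.91348088, -0.23634801]), 'moment': array([-0.00362132, -0.00548743, -0.02903443]), 'gripper_force': 0.0, 'gripper_width': 0.08731949911833752}
```

View pics/scene0.png

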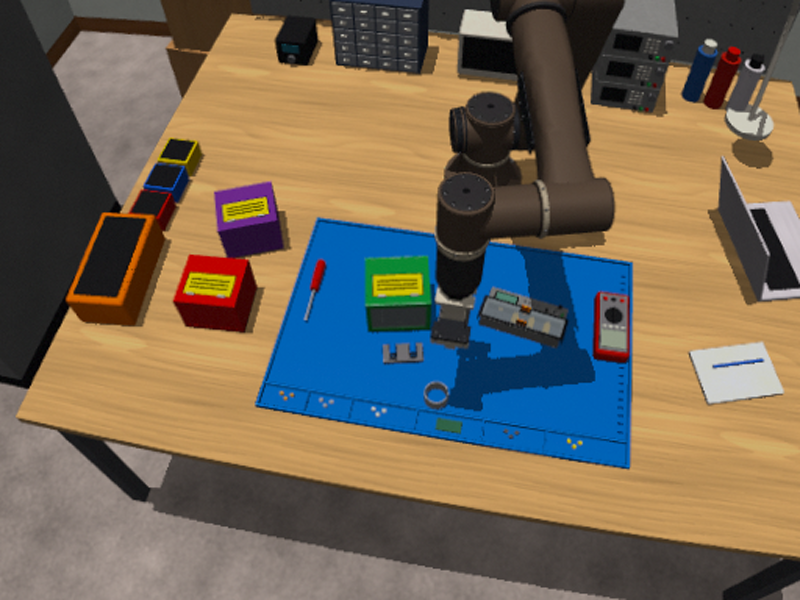

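View pics/side0.png

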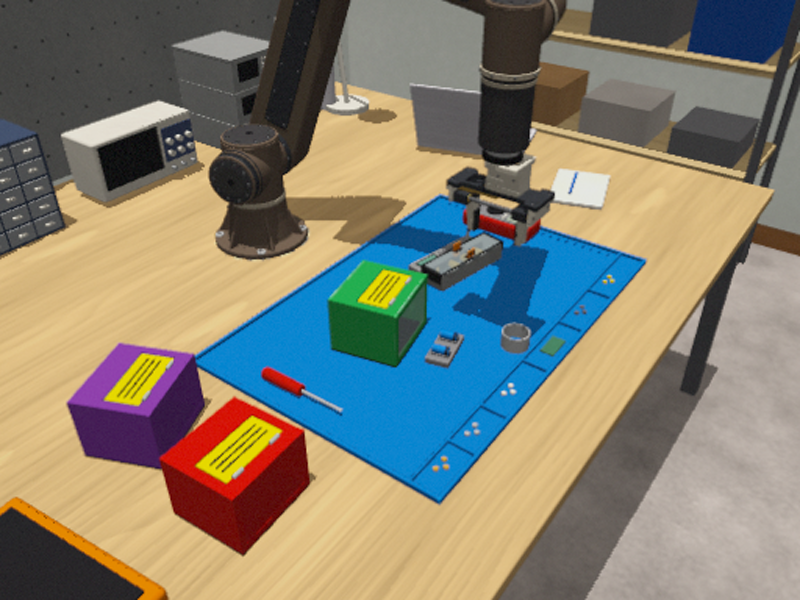

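View pics/wrist0.png

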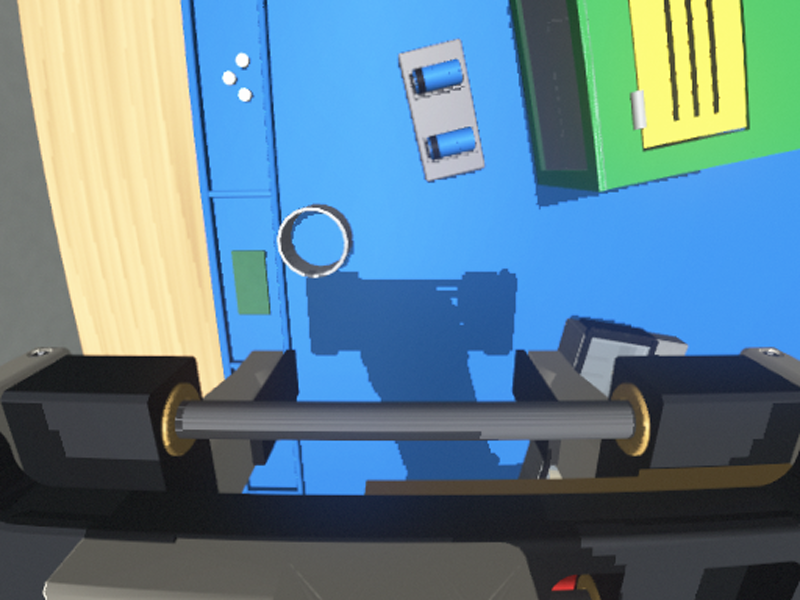

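```bash
cat > h.py <<'E'
import numpy as np, cv2
from scipy.optimize import least_squares
from plant import r
def K(i):
    f=192/np.tan(np.radians(i['fovy'])/2); return f
def unproj(i,uv,z,s=1.5625):
    """picture pixels (800x600 scale by default) -> world xy at height z"""
    uv=np.atleast_2d(uv).astype(float); z=np.broadcast_to(z,len(uv)); f=K(i)
    # 800x600 resize: pixel centres
    u=(uv+.5)/s-.5
    d=(u-[i['cx'],i['cy']])/f; rr=np.linalg.norm(d,axis=1)
    x=rr.copy()
    for _ in range(20): x=rr/(1+i['k1']*x**2)
    d=d*(x/np.maximum(rr,1e-9))[:,None]
    P=i['pose']; v=np.c_[d,np.ones(len(d))]@P[:3,:3].T; o=P[:3,3]
    return o[:2]+v[:,:2]*((z-o[2])/v[:,2])[:,None]
def proj(i,p,s=1.5625):
    P=i['pose']; c=(np.atleast_2d(p)-P[:3,3])@P[:3,:3]; d=c[:,:2]/c[:,2:]
    d=d*(1+i['k1']*(d**2).sum(1))[:,None]
    return (d*K(i)+[i['cx'],i['cy']]+.5)*s-.5
def T2(x,y,th,p):
    c,s=np.cos(th),np.sin(th); p=np.atleast_2d(p)
    return np.c_[x+c*p[:,0]-s*p[:,1], y+s*p[:,0]+c*p[:,1]]
def fit(obj,w,th0=0):
    """2D rigid fit obj->world; returns x,y,deg,rms mm"""
    obj=np.array(obj,float); w=np.array(w)
    q=least_squares(lambda q:(T2(*q,obj)-w).ravel()*1e3,[*w.mean(0),th0])
    return q.x[0],q.x[1],np.degrees(q.x[2]),np.sqrt((q.fun**2).mean())
def rows(frm,to):
    """shares for a move between commanded poses (x,y,z,yaw deg), tool pointing down"""
    a=np.radians(frm[3]); d=np.array(to[:3])-frm[:3]
    tx=np.array([np.cos(a),np.sin(a),0]); ty=np.array([np.sin(a),-np.cos(a),0])
    return np.round([d@tx/.5,d@ty/.5,-d[2]/.5,-np.radians(to[3]-frm[3])/1.5],4).tolist()
E
python3 - <<'E'
from h import *
i=r.camera_info("scene")
P=lambda uv,z:print(np.round(unproj(i,uv,z),3).tolist())
P([[478,325],[565,343],[567,303],[490,290],[522,322]],.04)
P([[545,294]],.05)
P([[635,331],[615,330]],.054); P([[320,265],[307,320]],.02);P([[436,393]],.039)
w=r.camera_info("wrist")
print(unproj(w,[[399,52],[461,39],[484,165],[429,182]],.018))
print(unproj(w,[[631,0],[644,149],[748,128],[605,192],[511,0]],.129))
E
```

```text
[[0.548, 0.056], [0.563, 0.277], [0.442, 0.275], [0.437, 0.073], [0.52, 0.165]]
[[0.431, 0.215]]
[[0.506, 0.449], [0.511, 0.398]]
[[0.422, -0.391], [0.599, -0.38]]
[[0.754, -0.019]]
[[ 0.67808692 -0.16508924]
 [ 0.6305215  -0.17456132]
 [ 0.60886346 -0.08076841]
 [ 0.6536933  -0.06705021]]
[[ 0.55294529 -0.16661992]
 [ 0.5363817  -0.08972346]
 [ 0.47440858 -0.10341794]
 [ 0.55664764 -0.06513047]
 [ 0.61788199 -0.16436173]]
```

play_rows:
  rows:
    - [[0,-0.2,0.2,-0.02,0],[0,-0.3,0.25,-0.05,0],[0,-0.4,0.25,-0.1,0],[0,-0.4,0.25,-0.1,0],[0,-0.4,0.25,-0.1,0],[0,-0.4,0.25,-0.1,0],[0,-0.4,0.25,-0.1,0],[0,-0.4,0.25,-0.1,0]]

```text
time_s: 0.82
tcp_pos: [0.5493, 0.2019, 0.2772]
eef_rot: [-179.9, 0.0, -89.8]
contact_force: [0.0, -0.8, 0.1]
gripper_width: 0.0877
gripper_force: 0.0
```

Run:
```python
from h import *
w=r.camera_info("wrist")
np.save("w1.npy",w,allow_pickle=True)
im=r.capture("wrist"); cv2.imwrite("pics/raw1.png",im[:,:,::-1])
cv2.imwrite("pics/w1.png",cv2.resize(im[:,:,::-1],(800,600),interpolation=cv2.INTER_CUBIC))
```

```text
(no output)
```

View pics/w1.png

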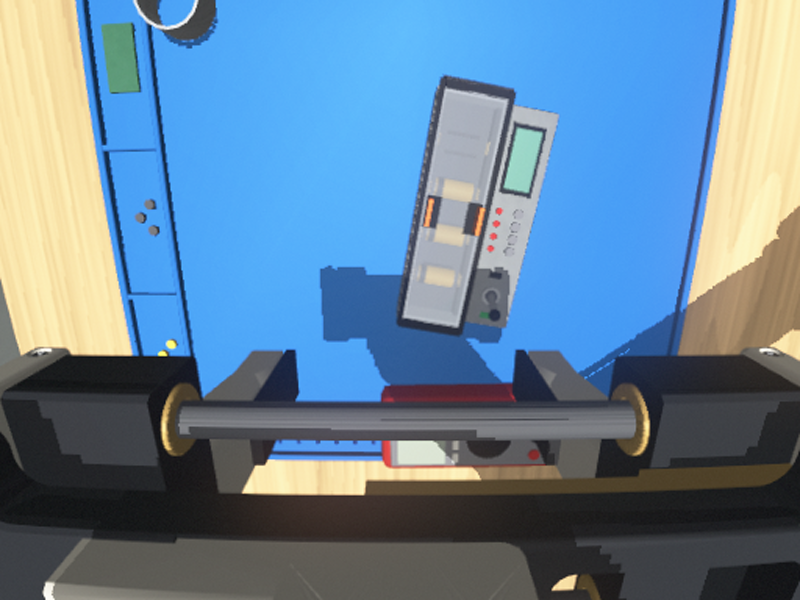

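Run:
```python
from h import *
w=np.load("w1.npy",allow_pickle=True).item()
uv=[[443,77],[515,89],[463,334],[398,325],[558,112]]
obj=[[.032,-.1115],[-.032,-.1115],[-.032,.1115],[.032,.1115],[-.08,-.104]]
W=unproj(w,uv,[.049]*4+[.026]); q=fit(obj,W); print(q)
x,y,th,_=q
o3=np.array([[a,b,.049] for a,b in obj[:4]]+[[-.08,-.104,.026],[-.08,.104,.026]]+[[-.024,s*.012,.067] for s in(-1,1)]+[[.024,s*.012,.067] for s in(-1,1)]+[[-.056,.072,.03],[-.056,.072+.03*np.sin(.45),.03+.03*np.cos(.45)]])
p3=np.c_[T2(x,y,np.radians(th),o3[:,:2]),o3[:,2]]
im=cv2.imread("pics/raw1.png")[40:225,240:375]
s=3.2; big=cv2.resize(im,None,fx=s,fy=s,interpolation=cv2.INTER_CUBIC)
for u,v in proj(w,p3,1): cv2.circle(big,(int((u-240+.5)*s),int((v-40+.5)*s)),3,(255,0,255),1)
cv2.imwrite("pics/c1.png",big)
```

```text
(np.float64(0.5061617055838977), np.float64(0.16379932874887476), np.float64(-9.159292017671444), np.float64(1.4075830103513596))
```

View pics/c1.png

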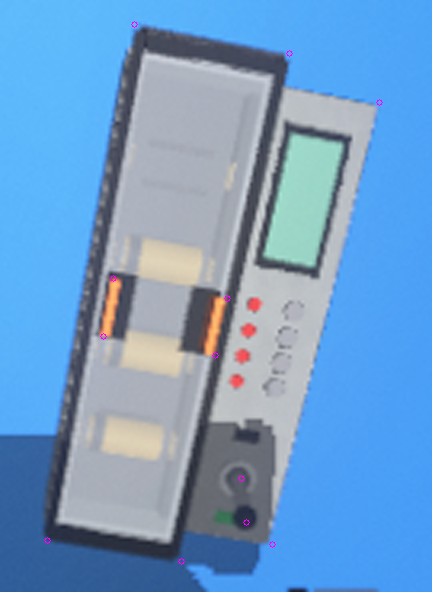

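```bash
cat >> h.py <<'E'
TE=(.5062,.1638,-9.16)
def at(F,x,y,z,yaw):
    """object-frame mm + world z mm -> commanded pose, yaw absolute deg"""
    p=T2(F[0],F[1],np.radians(F[2]),[x/1e3,y/1e3])[0]; return [p[0],p[1],z/1e3,yaw]
def plan(*ps):
    for a,b in zip(ps,ps[1:]): print(rows(a,b), np.round(b,4).tolist())
E
python3 - <<'E'
from h import *
c=[.55,.2,.277,-90]
p1=at(TE,-56,130,110,-9.16)
plan(c,p1,at(TE,-56,130,45,-9.16),at(TE,-56,95,45,-9.16),at(TE,-56,84,45,-9.16))
E
```

```text
[-0.2021, 0.1568, 0.334, -0.9406] [0.4716, 0.3011, 0.11, -9.16]
[0.0, 0.0, 0.13, -0.0] [0.4716, 0.3011, 0.045, -9.16]
[0.0, 0.07, -0.0, -0.0] [0.466, 0.2665, 0.045, -9.16]
[0.0, 0.022, -0.0, -0.0] [0.4643, 0.2556, 0.045, -9.16]
```

play_rows:
  rows:
    - [[1,-0.2021,0.1568,0.334,-0.6],[1,-0.2021,0.1568,0.334,-0.6],[1,-0.2021,0.1568,0.334,-0.6],[1,-0.2021,0.1568,0.334,-0.6],[1,-0.2021,0.1568,0.334,-0.6],[1,-0.2021,0.1568,0.334,-0.6],[1,-0.2021,0.1568,0.334,-0.6],[1,-0.2021,0.1568,0.334,-0.6]]

```text
time_s: 1.53
tcp_pos: [0.4715, 0.2999, 0.1081]
eef_rot: [179.8, -0.0, -38.1]
contact_force: [0.2, -0.2, -0.2]
gripper_width: 0.0399
gripper_force: 0.0
```

play_rows:
  rows:
    - [[1,0,0,0,-0.3406],[1,0,0,0,-0.3406],[1,0,0,0,-0.3406],[1,0,0,0.06,-0.3406],[1,0,0,0.13,-0.3406],[1,0,0,0.13,-0.3406],[1,0,0,0.13,-0.3406],[1,0,0,0.13,-0.3406]]

```text
time_s: 2.2
tcp_pos: [0.4726, 0.301, 0.0458]
eef_rot: [-180.0, -0.0, -9.3]
contact_force: [1.4, 0.1, 0.2]
gripper_width: 0.0005
gripper_force: 0.0
```

play_rows:
  rows:
    - [[1,0,0.02,0,0],[1,0,0.03,0,0],[1,0,0.04,0,0],[1,0,0.05,0,0],[1,0,0.06,0,0],[1,0,0.07,0,0],[1,0,0.07,0,0],[1,0,0.07,0,0]]

```text
time_s: 2.87
tcp_pos: [0.4661, 0.2663, 0.0448]
eef_rot: [-180.0, -0.0, -9.2]
contact_force: [1.3, 0.9, 1.3]
gripper_width: 0.0001
gripper_force: 0.5
```

Run:
```python
from h import *
im=r.capture("scene")[150:260,260:400,::-1]; im2=r.capture("side")[110:200,240:370,::-1]
a=cv2.resize(im,(790,300*2//1),interpolation=cv2.INTER_CUBIC)[:600]
b=cv2.resize(im,(400,314),interpolation=cv2.INTER_CUBIC);d=cv2.resize(im2,(400,277),interpolation=cv2.INTER_CUBIC)
cv2.imwrite("pics/t1.png",np.vstack([b,d]))
s=r.get_state();print(s['tcp_pos'],s['eef_rot'],s['contact_force'])
```

```text
[0.46590435 0.26634251 0.04446873] [ 1.79973821e+02  1.38613424e-02 -9.16551013e+00] [0.35946642 0.72281646 0.40017007]
```

View pics/t1.png

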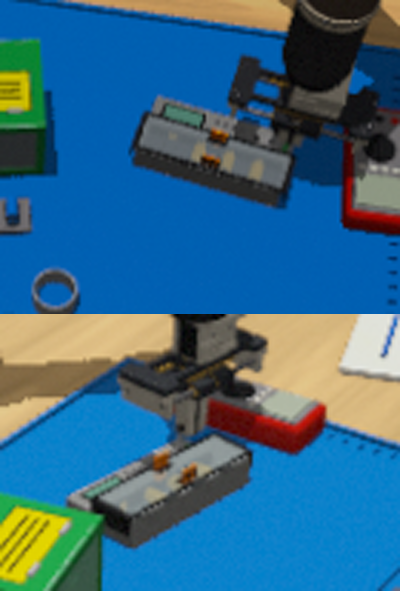

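play_rows:
  rows:
    - [[1,0,0.006,0,0],[1,0,0.012,0,0],[1,0,0.018,0,0],[1,0,0.022,0,0],[1,0,0.022,0,0],[1,0,0.022,0,0],[1,0,0.022,0,0],[1,0,0.022,0,0]]

```text
time_s: 3.63
tcp_pos: [0.4641, 0.2554, 0.0444]
eef_rot: [180.0, 0.0, -9.2]
contact_force: [0.5, 1.4, 0.0]
gripper_width: 0.0001
gripper_force: 0.6
```

play_rows:
  rows:
    - [[1,0,0.002,0,0],[1,0,0.004,0,0],[1,0,0.006,0,0],[1,0,0.006,0,0],[1,0,0.006,0,0],[1,0,0.006,0,0],[1,0,0.006,0,0],[1,0,0.006,0,0]]

```text
time_s: 4.3
tcp_pos: [0.4639, 0.253, 0.0447]
eef_rot: [-180.0, -0.0, -9.2]
contact_force: [0.4, 4.8, -0.5]
gripper_width: 0.0004
gripper_force: 2.1
```

play_rows:
  rows:
    - [[1,0,0.002,0,0],[1,0,0.004,0,0],[1,0,0.004,0,0],[1,0,0.004,0,0],[1,0,0.004,0,0],[1,0,0.004,0,0],[1,0,0.004,0,0],[1,0,0.004,0,0]]

```text
time_s: 4.97
tcp_pos: [0.4643, 0.2524, 0.045]
eef_rot: [-179.8, -0.1, -9.1]
contact_force: [0.1, 10.0, -0.7]
gripper_width: 0.0002
gripper_force: 3.9
```

Run:
```python
from h import *
s=r.get_state();print(s['tcp_pos'],s['contact_force'])
c=at(TE,-56,79,45,-9.16)
# back off, up, then over to look: yaw -99.16 TCP over cover at height, camera at +tool x
plan(c,at(TE,-56,90,45,-9.16),at(TE,-56,90,130,-9.16))
```

```text
[0.46425842 0.25242942 0.04503743] [ 0.13971647 10.00496367 -0.74015488]
[0.0, -0.022, -0.0, -0.0] [0.4652, 0.2616, 0.045, -9.16]
[0.0, 0.0, -0.17, -0.0] [0.4652, 0.2616, 0.13, -9.16]
```

Run:
```python
from h import *
c=at(TE,-56,90,130,-9.16)
y1=-9.16-np.degrees(.75)
v=at(TE,0,100,200,-99.16); v1=v[:3]+[y1]
plan(c,v1,v)
```

```text
[0.112, -0.02, -0.14, 0.5] [0.5221, 0.2625, 0.2, -52.1318]
[0.0, 0.0, -0.0, 0.5472] [0.5221, 0.2625, 0.2, -99.16]
```

play_rows:
  rows:
    - [[1,0,-0.022,0,0],[1,0,-0.022,0,0],[1,0,-0.022,-0.06,0],[1,0,-0.022,-0.12,0],[1,0,-0.022,-0.17,0],[1,0,-0.022,-0.17,0],[1,0,-0.022,-0.17,0],[1,0,-0.022,-0.17,0]]

```text
time_s: 5.63
tcp_pos: [0.4645, 0.2606, 0.1289]
eef_rot: [179.9, 0.1, -9.2]
contact_force: [0.2, 0.3, -0.8]
gripper_width: 0.0005
gripper_force: 0.0
```

play_rows:
  rows:
    - [[0.2,0.112,-0.02,-0.14,0.5],[0.2,0.112,-0.02,-0.14,0.5],[0.2,0.112,-0.02,-0.14,0.5],[0.2,0.112,-0.02,-0.14,0.5],[0.2,0.112,-0.02,-0.14,0.5],[0.2,0.112,-0.02,-0.14,0.5],[0.2,0.112,-0.02,-0.14,0.5],[0.2,0.112,-0.02,-0.14,0.5]]

```text
time_s: 6.3
tcp_pos: [0.5215, 0.2619, 0.1981]
eef_rot: [179.8, -0.0, -51.9]
contact_force: [0.3, -0.0, -0.5]
gripper_width: 0.0484
gripper_force: 0.0
```

play_rows:
  rows:
    - [[0.2,0,0,0,0.5472],[0.2,0,0,0,0.5472],[0.2,0,0,0,0.5472],[0.2,0,0,0,0.5472],[0.2,0,0,0,0.5472],[0.2,0,0,0,0.5472],[0.2,0,0,0,0.5472],[0.2,0,0,0,0.5472]]

```text
time_s: 6.97
tcp_pos: [0.5217, 0.2622, 0.1988]
eef_rot: [179.9, -0.1, -99.1]
contact_force: [0.4, -0.2, -0.1]
gripper_width: 0.07
gripper_force: 0.0
```

Run:
```python
from h import *
w=r.camera_info("wrist"); im=r.capture("wrist")
np.save("w2.npy",w,allow_pickle=True); cv2.imwrite("pics/raw2.png",im[:,:,::-1])
big=cv2.resize(im[:,:,::-1],(800,600),interpolation=cv2.INTER_CUBIC)
th=np.radians(TE[2])
o3=np.array([[a,b,.049] for a in(-.032,.032) for b in (-.1115,.1115)]+[[-.08,-.104,.026],[-.08,.104,.026]]+[[a,s*.012,.067] for s in(-1,1) for a in(-.024,.024)]+[[-.056,.072,.03],[-.056,.072-.03*np.sin(.45),.03+.03*np.cos(.45)]])
for u,v in proj(w,np.c_[T2(TE[0],TE[1],th,o3[:,:2]),o3[:,2]]): cv2.circle(big,(int(u),int(v)),4,(255,0,255),1)
cv2.imwrite("pics/w2.png",big); s=r.get_state();print(s['tcp_pos'],s['eef_rot'],s['gripper_width'])
```

```text
[0.52177402 0.26225912 0.19887254] [ 1.79952430e+02 -6.42810030e-02 -9.88781456e+01] 0.07017548798063039
```

View pics/w2.png

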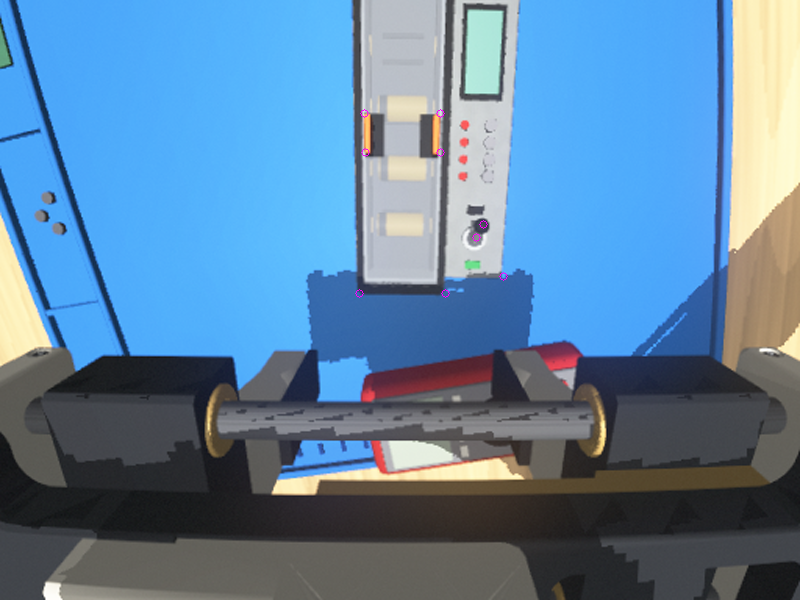

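Run:
```python
from h import *
w=np.load("w1.npy",allow_pickle=True).item(); print(unproj(w,[[178,290],[165,200],[130,350]],.016))
c=at(TE,0,100,200,-99.16); g=at(TE,0,0,52.5,-99.16)
plan(c,at(TE,0,0,100,-99.16),g,at(TE,0,0,97,-99.16),[.67,.2,.097,-99.16],[.67,.2,.0335,-99.16],[.67,.2,.12,-99.16])
```

```text
[[0.78171115 0.2429692 ]
 [0.78181464 0.15217952]
 [0.84632297 0.31060766]]
[0.2, 0.0, 0.2, -0.0] [0.5062, 0.1638, 0.1, -99.16]
[0.0, 0.0, 0.095, -0.0] [0.5062, 0.1638, 0.0525, -99.16]
[0.0, 0.0, -0.089, -0.0] [0.5062, 0.1638, 0.097, -99.16]
[-0.1236, -0.3119, -0.0, -0.0] [0.67, 0.2, 0.097, -99.16]
[0.0, 0.0, 0.127, -0.0] [0.67, 0.2, 0.0335, -99.16]
[0.0, 0.0, -0.173, -0.0] [0.67, 0.2, 0.12, -99.16]
```

play_rows:
  rows:
    - [[0.2,0.2,0,0.1,0],[0.2,0.2,0,0.2,0],[0.2,0.2,0,0.2,0],[0.2,0.2,0,0.2,0],[0.2,0.2,0,0.2,0],[0.2,0.2,0,0.2,0],[0.2,0.2,0,0.2,0],[0.2,0.2,0,0.2,0]]

```text
time_s: 7.68
tcp_pos: [0.5073, 0.1651, 0.1008]
eef_rot: [-179.9, 0.1, -99.0]
contact_force: [1.3, 0.2, 0.2]
gripper_width: 0.0703
gripper_force: 0.0
```

play_rows:
  rows:
    - [[0.2,0,0,0.04,0],[0.2,0,0,0.07,0],[0.2,0,0,0.085,0],[0.2,0,0,0.095,0],[0.2,0,0,0.095,0],[0.2,0,0,0.095,0],[0.2,0,0,0.095,0],[0.2,0,0,0.095,0]]

```text
time_s: 8.35
tcp_pos: [0.5066, 0.1642, 0.0529]
eef_rot: [-179.9, 0.1, -99.1]
contact_force: [0.4, -0.2, -0.9]
gripper_width: 0.0698
gripper_force: 0.0
```

play_rows:
  rows:
    - [[1,0,0,0,0],[1,0,0,0,0],[1,0,0,0,0],[1,0,0,0,0],[1,0,0,0,0],[1,0,0,0,0],[1,0,0,0,0],[1,0,0,0,0]]
  squeeze: 30

```text
time_s: 9.02
tcp_pos: [0.5065, 0.164, 0.0524]
eef_rot: [-180.0, 0.0, -99.1]
contact_force: [0.4, 0.5, 3.7]
gripper_width: 0.0334
gripper_force: 30.0
```

play_rows:
  rows:
    - [[1,0,0,-0.01,0],[1,0,0,-0.02,0],[1,0,0,-0.04,0],[1,0,0,-0.06,0],[1,0,0,-0.08,0],[1,0,0,-0.089,0],[1,0,0,-0.089,0],[1,0,0,-0.089,0]]

```text
time_s: 9.68
tcp_pos: [0.5062, 0.1639, 0.097]
eef_rot: [-180.0, 0.0, -99.2]
contact_force: [0.5, -0.7, -2.0]
gripper_width: 0.0318
gripper_force: 29.9
```

play_rows:
  rows:
    - [[1,-0.02,-0.05,0,0],[1,-0.04,-0.11,0,0],[1,-0.07,-0.17,0,0],[1,-0.095,-0.23,0,0],[1,-0.11,-0.28,0,0],[1,-0.1236,-0.3119,0,0],[1,-0.1236,-0.3119,0,0],[1,-0.1236,-0.3119,0,0]]

```text
time_s: 10.35
tcp_pos: [0.6698, 0.1996, 0.0946]
eef_rot: [179.9, -0.1, -99.2]
contact_force: [-0.4, -0.9, -1.0]
gripper_width: 0.0318
gripper_force: 29.9
```

play_rows:
  rows:
    - [[1,0,0,0.03,0],[1,0,0,0.06,0],[1,0,0,0.09,0],[1,0,0,0.11,0],[1,0,0,0.12,0],[1,0,0,0.126,0],[1,0,0,0.126,0],[1,0,0,0.126,0]]

```text
time_s: 11.02
tcp_pos: [0.668, 0.2, 0.0375]
eef_rot: [180.0, -0.0, -99.1]
contact_force: [-15.8, 1.1, 27.1]
gripper_width: 0.0333
gripper_force: 30.1
```

play_rows:
  rows:
    - [[1,0,0,-0.008,0],[1,0,0,-0.008,0],[1,0,0,-0.008,0],[1,0,0,-0.008,0],[1,0,0,-0.008,0],[1,0,0,-0.008,0],[1,0,0,-0.008,0],[1,0,0,-0.008,0]]

```text
time_s: 11.68
tcp_pos: [0.6697, 0.2001, 0.0378]
eef_rot: [180.0, -0.0, -99.1]
contact_force: [-3.4, 0.6, 7.3]
gripper_width: 0.0329
gripper_force: 30.0
```

Run:
```python
from h import *
a=r.capture("scene")[130:270,220:400,::-1]; b=r.capture("side")[90:210,230:400,::-1]
a=cv2.resize(a,(400,311),interpolation=cv2.INTER_CUBIC);b=cv2.resize(b,(400,282),interpolation=cv2.INTER_CUBIC)
w=r.camera_info("wrist"); c=cv2.resize(r.capture("wrist")[:300,140:420,::-1],(400,428),interpolation=cv2.INTER_CUBIC)
c=np.vstack([c,np.zeros((311+282-428,400,3),np.uint8)])
cv2.imwrite("pics/m1.png",np.hstack([np.vstack([a,b]),c])); print(r.get_state()['contact_force'])
```

```text
[-3.5966696   1.26334545  7.42976743]
```

View pics/m1.png

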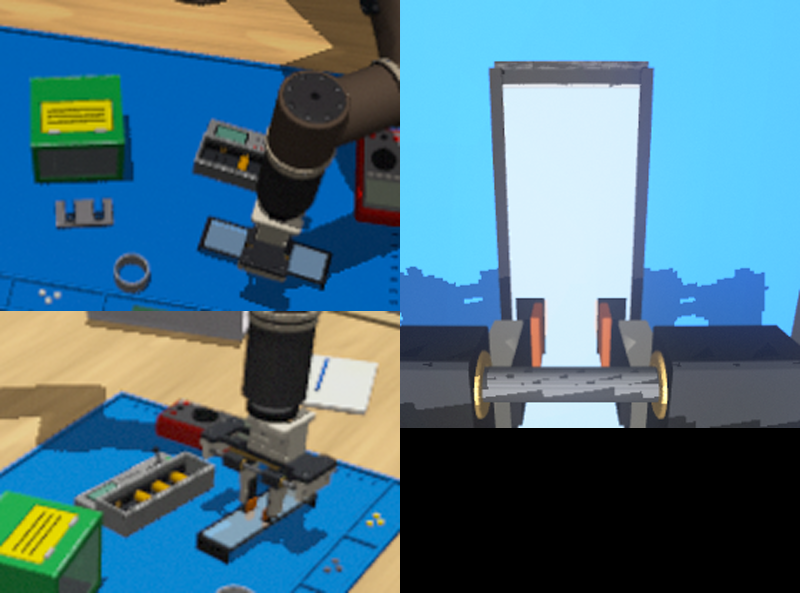

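Run:
```python
from h import *
c=[.67,.2,.038,-99.16]
plan(c,[.67,.2,.13,-99.16],[.56,0,.28,-90])
```

```text
[0.0, 0.0, -0.184, -0.0] [0.67, 0.2, 0.13, -99.16]
[0.4299, 0.1535, -0.3, -0.1066] [0.56, 0.0, 0.28, -90.0]
```

play_rows:
  rows:
    - [[0.5,0,0,0,0],[0.4,0,0,0,0],[0.2,0,0,0,0],[0.2,0,0,0,0],[0.2,0,0,0,0],[0.2,0,0,-0.06,0],[0.2,0,0,-0.12,0],[0.2,0,0,-0.184,0]]

```text
time_s: 12.5
tcp_pos: [0.6692, 0.1994, 0.129]
eef_rot: [179.9, -0.1, -99.2]
contact_force: [0.9, 0.3, 0.1]
gripper_width: 0.0698
gripper_force: 0.0
```

play_rows:
  rows:
    - [[0.72,0.4299,0.1535,-0.3,-0.1066],[0.72,0.4299,0.1535,-0.3,-0.1066],[0.72,0.4299,0.1535,-0.3,-0.1066],[0.72,0.4299,0.1535,-0.3,-0.1066],[0.72,0.4299,0.1535,-0.3,-0.1066],[0.72,0.4299,0.1535,-0.3,-0.1066],[0.72,0.4299,0.1535,-0.3,-0.1066],[0.72,0.4299,0.1535,-0.3,-0.1066]]

```text
time_s: 13.17
tcp_pos: [0.5596, -0.0028, 0.2835]
eef_rot: [-179.7, 0.1, -90.1]
contact_force: [-0.2, 1.3, -0.4]
gripper_width: 0.0258
gripper_force: 0.0
```

Run:
```python
from h import *
w=r.camera_info("wrist"); im=r.capture("wrist"); np.save("w3.npy",w,allow_pickle=True)
big=cv2.resize(im[:,:,::-1],(800,600),interpolation=cv2.INTER_CUBIC)
cv2.imwrite("pics/w3.png",big); print(r.get_state()['tcp_pos'])
```

```text
[ 0.55991438 -0.00140797  0.28156016]
```

View pics/w3.png

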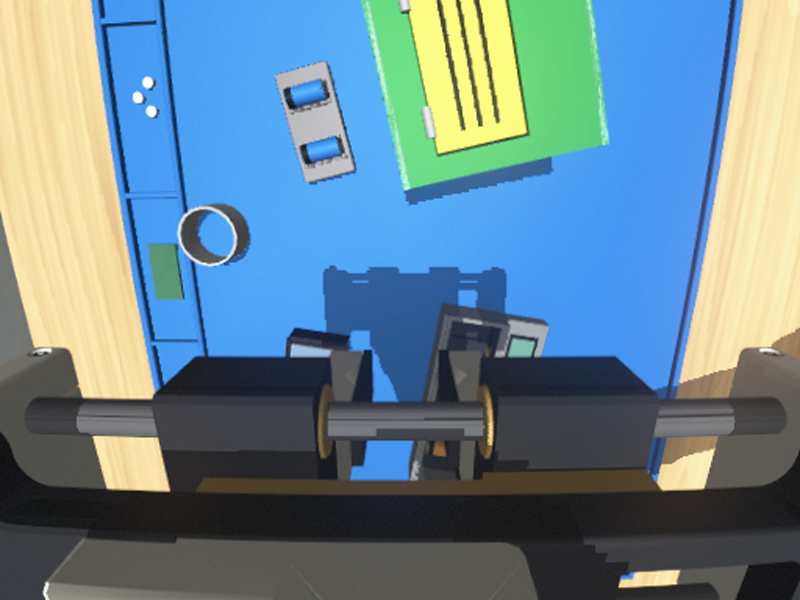

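```bash
cat > /tmp/a.py <<'E'
from h import *
w=np.load("w3.npy",allow_pickle=True).item()
print("box",fit([[.06,.08],[-.085,.08],[.032,.061],[-.03,.061]],unproj(w,[[405,190],[608,145],[438,155],[528,134]],.129),.2))
print("rack",fit([[.025,-.05],[-.025,-.05],[-.025,.05],[.025,.05]],unproj(w,[[275,73],[327,62],[356,171],[309,184]],.018),.2))
c=unproj(w,[[290,98],[328,90],[303,154],[341,147]],.034); print("cells(top)",c.round(4).tolist())
E
python3 /tmp/a.py
```

```text
box (np.float64(0.5181940396379745), np.float64(-0.156331953987647), np.float64(12.622670193127446), np.float64(0.41297754890243643))
rack (np.float64(0.6413415794040713), np.float64(-0.12103281620102867), np.float64(13.746628778411528), np.float64(1.2091042295591656))
cells(top) [[0.661, -0.1414], [0.6271, -0.1475], [0.6523, -0.0937], [0.6174, -0.0994]]
```

```bash
cat >> h.py <<'E'
BX=(.5182,-.1563,12.6); RK=(.6413,-.121,12.)
Y=-9.16
E
python3 - <<'E'
from h import *
w=np.load("w2.npy",allow_pickle=True).item()
p=unproj(w,[[405,108],[405,168],[404,224]],.030)-np.array(TE[:2]); t=np.radians(TE[2]); R=np.array([[np.cos(t),-np.sin(t)],[np.sin(t),np.cos(t)]])
print((p@R*1e3).round(1))
c=[.56,0,.28,-90]; 
a=at(TE,0,-21,100,Y); plan(c,a[:3]+[-90+np.degrees(.75)],a,at(TE,0,-21,16,Y),at(TE,0,-21,175,Y),at(BX,2,0,175,12.6),at(BX,2,0,88,12.6),at(BX,2,0,175,12.6),at(TE,0,21,175,Y),at(TE,0,21,16,Y),at(TE,0,21,175,Y),at(BX,2,0,175,12.6),at(TE,0,63,175,Y),at(TE,0,63,175,Y),at(BX,2,0,175,12.6))
E
```

```text
[[ -1.5 -19.9]
 [ -1.5  21.3]
 [ -0.8  62.1]]
[-0.2861, 0.1143, 0.36, -0.5] [0.5029, 0.1431, 0.1, -47.0282]
[0.0, 0.0, -0.0, -0.4406] [0.5029, 0.1431, 0.1, -9.16]
[0.0, 0.0, 0.168, -0.0] [0.5029, 0.1431, 0.016, -9.16]
[0.0, 0.0, -0.318, -0.0] [0.5029, 0.1431, 0.175, -9.16]
[0.1293, 0.5847, -0.0, -0.2532] [0.5202, -0.1559, 0.175, 12.6]
[0.0, 0.0, 0.174, -0.0] [0.5202, -0.1559, 0.088, 12.6]
[0.0, 0.0, -0.174, -0.0] [0.5202, -0.1559, 0.175, 12.6]
[0.1278, -0.669, -0.0, 0.2532] [0.5095, 0.1845, 0.175, -9.16]
[0.0, 0.0, 0.318, -0.0] [0.5095, 0.1845, 0.016, -9.16]
[0.0, 0.0, -0.318, -0.0] [0.5095, 0.1845, 0.175, -9.16]
[0.1293, 0.6687, -0.0, -0.2532] [0.5202, -0.1559, 0.175, 12.6]
[0.1589, -0.747, -0.0, 0.2532] [0.5162, 0.226, 0.175, -9.16]
[0.0, 0.0, -0.0, -0.0] [0.5162, 0.226, 0.175, -9.16]
[0.1293, 0.7527, -0.0, -0.2532] [0.5202, -0.1559, 0.175, 12.6]
```

play_rows:
  rows:
    - [[0.705,-0.2861,0.1143,0.36,-0.5],[0.705,-0.2861,0.1143,0.36,-0.5],[0.705,-0.2861,0.1143,0.36,-0.5],[0.705,-0.2861,0.1143,0.36,-0.5],[0.705,-0.2861,0.1143,0.36,-0.5],[0.705,-0.2861,0.1143,0.36,-0.5],[0.705,-0.2861,0.1143,0.36,-0.5],[0.705,-0.2861,0.1143,0.36,-0.5]]

```text
time_s: 13.88
tcp_pos: [0.5014, 0.1437, 0.0972]
eef_rot: [179.7, 0.0, -46.9]
contact_force: [0.7, -1.5, 0.1]
gripper_width: 0.0255
gripper_force: 0.0
```

play_rows:
  rows:
    - [[0.705,0,0,0,-0.4406],[0.705,0,0,0,-0.4406],[0.705,0,0,0,-0.4406],[0.705,0,0,0,-0.4406],[0.705,0,0,0,-0.4406],[0.705,0,0,0,-0.4406],[0.705,0,0,0,-0.4406],[0.705,0,0,0,-0.4406]]

```text
time_s: 14.55
tcp_pos: [0.5035, 0.1429, 0.1]
eef_rot: [-180.0, -0.0, -9.4]
contact_force: [-0.3, -0.3, -0.4]
gripper_width: 0.0258
gripper_force: 0.0
```

play_rows:
  rows:
    - [[0.705,0,0,0.06,0],[0.705,0,0,0.11,0],[0.705,0,0,0.14,0],[0.705,0,0,0.155,0],[0.705,0,0,0.168,0],[0.705,0,0,0.168,0],[0.705,0,0,0.168,0],[0.705,0,0,0.168,0]]

```text
time_s: 15.22
tcp_pos: [0.5036, 0.1434, 0.0165]
eef_rot: [-179.9, -0.1, -9.2]
contact_force: [-0.2, -0.3, -1.4]
gripper_width: 0.0255
gripper_force: 0.0
```

play_rows:
  rows:
    - [[1,0,0,0,0],[1,0,0,0,0],[1,0,0,0,0],[1,0,0,0,0],[1,0,0,0,0],[1,0,0,-0.02,0],[1,0,0,-0.05,0],[1,0,0,-0.08,0]]
  squeeze: 25

```text
time_s: 15.88
tcp_pos: [0.5026, 0.143, 0.0563]
eef_rot: [180.0, 0.0, -9.2]
contact_force: [-0.4, 0.0, -0.1]
gripper_width: 0.0174
gripper_force: 25.0
```

play_rows:
  rows:
    - [[1,0,0,-0.06,0],[1,0,0,-0.12,0],[1,0,0,-0.18,0],[1,0,0,-0.238,0],[1,0,0,-0.238,0],[1,0,0,-0.238,0],[1,0,0,-0.238,0],[1,0,0,-0.238,0]]

```text
time_s: 16.55
tcp_pos: [0.5021, 0.1427, 0.1737]
eef_rot: [179.9, 0.1, -9.2]
contact_force: [-1.2, -0.5, -0.1]
gripper_width: 0.017
gripper_force: 25.0
```

play_rows:
  rows:
    - [[1,0.1293,0.5847,0,-0.2532],[1,0.1293,0.5847,0,-0.2532],[1,0.1293,0.5847,0,-0.2532],[1,0.1293,0.5847,0,-0.2532],[1,0.1293,0.5847,0,-0.2532],[1,0.1293,0.5847,0,-0.2532],[1,0.1293,0.5847,0,-0.2532],[1,0.1293,0.5847,0,-0.2532]]

```text
time_s: 17.22
tcp_pos: [0.5191, -0.1595, 0.1731]
eef_rot: [-180.0, 0.2, 12.5]
contact_force: [-0.3, -0.1, 0.2]
gripper_width: 0.0176
gripper_force: 25.0
```

play_rows:
  rows:
    - [[1,0,0,0,0],[1,0,0,0.03,0],[1,0,0,0.06,0],[1,0,0,0.09,0],[1,0,0,0.12,0],[1,0,0,0.15,0],[1,0,0,0.174,0],[1,0,0,0.174,0]]

```text
time_s: 17.88
tcp_pos: [0.5173, -0.1554, 0.0841]
eef_rot: [-179.9, 0.4, 12.6]
contact_force: [-2.0, -0.7, -1.2]
gripper_width: 0.0172
gripper_force: 25.0
```

Release (40 mm), rise, and return over the next bay.

play_rows:
  rows:
    - [[0.55,0,0,0,0],[0.55,0,0,0,0],[0.55,0,0,0,0],[0.55,0,0,0,0],[0.55,0,0,0,0],[0.6,0,0,-0.05,0],[0.65,0,0,-0.11,0],[0.705,0,0,-0.174,0]]

```text
time_s: 18.55
tcp_pos: [0.5197, -0.1559, 0.1753]
eef_rot: [-180.0, 0.1, 12.6]
contact_force: [0.3, 0.0, 0.1]
gripper_width: 0.0291
gripper_force: 0.0
```

Run:
```python
from h import *
print(r.get_state()['gripper_width'])
a=r.capture("scene")[120:240,200:360,::-1]; b=r.capture("side")[130:250,190:340,::-1]
cv2.imwrite("pics/d1.png",np.vstack([cv2.resize(a,(400,300),interpolation=cv2.INTER_CUBIC),cv2.resize(b,(400,300),interpolation=cv2.INTER_CUBIC)]))
```

```text
0.029142455147917933
```

View pics/d1.png

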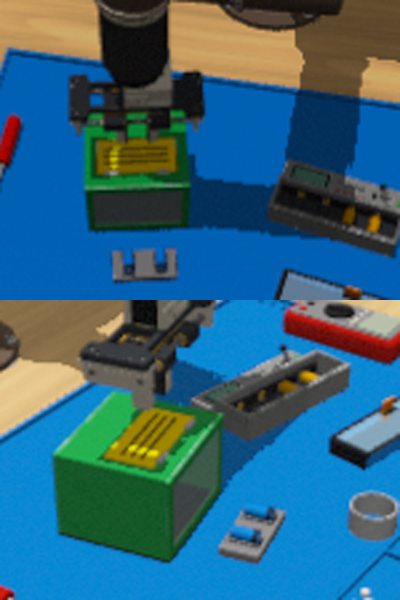

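Run:
```python
from h import *
b=at(BX,2,0,175,12.6); m=[.518,.05,.175,Y]; m2=[.518,-.02,.175,12.6]
for y in (21,63):
  plan(b,m,at(TE,0,y,80,Y),at(TE,0,y,16,Y)); plan(at(TE,0,y,175,Y),m2,b)
```

```text
[0.0856, -0.4028, -0.0, 0.2532] [0.518, 0.05, 0.175, -9.16]
[-0.0595, -0.2629, 0.19, -0.0] [0.5095, 0.1845, 0.08, -9.16]
[0.0, 0.0, 0.128, -0.0] [0.5095, 0.1845, 0.016, -9.16]
[0.0818, 0.4012, -0.0, -0.2532] [0.518, -0.02, 0.175, 12.6]
[-0.0551, 0.2661, -0.0, -0.0] [0.5202, -0.1559, 0.175, 12.6]
[0.0856, -0.4028, -0.0, 0.2532] [0.518, 0.05, 0.175, -9.16]
[-0.0595, -0.3469, 0.19, -0.0] [0.5162, 0.226, 0.08, -9.16]
[0.0, 0.0, 0.128, -0.0] [0.5162, 0.226, 0.016, -9.16]
[0.0818, 0.4852, -0.0, -0.2532] [0.518, -0.02, 0.175, 12.6]
[-0.0551, 0.2661, -0.0, -0.0] [0.5202, -0.1559, 0.175, 12.6]
```

play_rows:
  rows:
    - [[0.705,0.0856,-0.4028,0,0.2532],[0.705,0.0856,-0.4028,0,0.2532],[0.705,0.0856,-0.4028,0,0.2532],[0.705,0.0856,-0.4028,0,0.2532],[0.705,0.0856,-0.4028,0,0.2532],[0.705,0.0856,-0.4028,0,0.2532],[0.705,0.0856,-0.4028,0,0.2532],[0.705,0.0856,-0.4028,0,0.2532]]

```text
time_s: 19.32
tcp_pos: [0.518, 0.0509, 0.1747]
eef_rot: [-180.0, -0.0, -9.0]
contact_force: [-0.0, 0.3, -1.0]
gripper_width: 0.0261
gripper_force: 0.0
```

play_rows:
  rows:
    - [[0.705,-0.0595,-0.2629,0.1,0],[0.705,-0.0595,-0.2629,0.1,0],[0.705,-0.0595,-0.2629,0.1,0],[0.705,-0.0595,-0.2629,0.1,0],[0.705,-0.0595,-0.2629,0.15,0],[0.705,-0.0595,-0.2629,0.19,0],[0.705,-0.0595,-0.2629,0.19,0],[0.705,-0.0595,-0.2629,0.19,0]]

```text
time_s: 19.98
tcp_pos: [0.5093, 0.183, 0.079]
eef_rot: [179.9, 0.1, -9.2]
contact_force: [0.5, 0.3, 1.5]
gripper_width: 0.0254
gripper_force: 0.0
```

play_rows:
  rows:
    - [[0.705,0,0,0.05,0],[0.705,0,0,0.09,0],[0.705,0,0,0.11,0],[0.705,0,0,0.12,0],[0.705,0,0,0.128,0],[0.705,0,0,0.128,0],[0.705,0,0,0.128,0],[0.705,0,0,0.128,0]]

```text
time_s: 20.65
tcp_pos: [0.5101, 0.1849, 0.0166]
eef_rot: [-179.9, -0.1, -9.2]
contact_force: [0.3, -0.4, 0.0]
gripper_width: 0.026
gripper_force: 0.0
```

play_rows:
  rows:
    - [[1,0,0,0,0],[1,0,0,0,0],[1,0,0,0,0],[1,0,0,0,0],[1,0,0,0,0],[1,0,0,-0.02,0],[1,0,0,-0.05,0],[1,0,0,-0.08,0]]

```text
time_s: 21.32
tcp_pos: [0.5092, 0.1845, 0.0562]
eef_rot: [180.0, 0.0, -9.2]
contact_force: [1.1, 0.1, -0.2]
gripper_width: 0.0171
gripper_force: 25.0
```

play_rows:
  rows:
    - [[1,0,0,-0.06,0],[1,0,0,-0.12,0],[1,0,0,-0.18,0],[1,0,0,-0.238,0],[1,0,0,-0.238,0],[1,0,0,-0.238,0],[1,0,0,-0.238,0],[1,0,0,-0.238,0]]

```text
time_s: 21.98
tcp_pos: [0.5088, 0.1842, 0.1738]
eef_rot: [179.9, 0.1, -9.2]
contact_force: [-0.3, -0.7, -1.2]
gripper_width: 0.0173
gripper_force: 25.0
```

play_rows:
  rows:
    - [[1,0.0818,0.4012,0,-0.2532],[1,0.0818,0.4012,0,-0.2532],[1,0.0818,0.4012,0,-0.2532],[1,0.0818,0.4012,0,-0.2532],[1,0.0818,0.4012,0,-0.2532],[1,0.0818,0.4012,0,-0.2532],[1,0.0818,0.4012,0,-0.2532],[1,0.0818,0.4012,0,-0.2532]]

```text
time_s: 22.65
tcp_pos: [0.5175, -0.0206, 0.1737]
eef_rot: [180.0, 0.1, 12.5]
contact_force: [0.0, 1.3, 0.0]
gripper_width: 0.0174
gripper_force: 25.0
```

play_rows:
  rows:
    - [[1,-0.0551,0.2661,0,0],[1,-0.0551,0.2661,0,0],[1,-0.0551,0.2661,0,0],[1,-0.0551,0.2661,0,0],[1,-0.0551,0.2661,0,0],[1,-0.0551,0.2661,0,0],[1,-0.0551,0.2661,0,0],[1,-0.0551,0.2661,0,0]]

```text
time_s: 23.32
tcp_pos: [0.5203, -0.1545, 0.1744]
eef_rot: [-180.0, 0.0, 12.7]
contact_force: [0.8, -0.2, -0.5]
gripper_width: 0.017
gripper_force: 25.0
```

Push through, release, then fetch the third.

play_rows:
  rows:
    - [[1,0,0,0,0],[1,0,0,0.03,0],[1,0,0,0.06,0],[1,0,0,0.09,0],[1,0,0,0.12,0],[1,0,0,0.15,0],[1,0,0,0.174,0],[1,0,0,0.174,0]]

```text
time_s: 23.98
tcp_pos: [0.5183, -0.155, 0.0853]
eef_rot: [-179.9, 0.2, 12.6]
contact_force: [-1.0, -0.2, -0.1]
gripper_width: 0.0172
gripper_force: 25.0
```

play_rows:
  rows:
    - [[0.55,0,0,0,0],[0.55,0,0,0,0],[0.55,0,0,0,0],[0.55,0,0,0,0],[0.55,0,0,0,0],[0.6,0,0,-0.05,0],[0.65,0,0,-0.11,0],[0.705,0,0,-0.174,0]]

```text
time_s: 24.65
tcp_pos: [0.5196, -0.1559, 0.1752]
eef_rot: [-180.0, 0.1, 12.6]
contact_force: [0.3, -0.2, -0.0]
gripper_width: 0.0291
gripper_force: 0.0
```

play_rows:
  rows:
    - [[0.705,0.0856,-0.4028,0,0.2532],[0.705,0.0856,-0.4028,0,0.2532],[0.705,0.0856,-0.4028,0,0.2532],[0.705,0.0856,-0.4028,0,0.2532],[0.705,0.0856,-0.4028,0,0.2532],[0.705,0.0856,-0.4028,0,0.2532],[0.705,0.0856,-0.4028,0,0.2532],[0.705,0.0856,-0.4028,0,0.2532]]

```text
time_s: 25.32
tcp_pos: [0.518, 0.0508, 0.1749]
eef_rot: [-180.0, -0.0, -9.0]
contact_force: [0.9, -0.4, -1.0]
gripper_width: 0.0256
gripper_force: 0.0
```

play_rows:
  rows:
    - [[0.705,-0.0595,-0.3469,0.1,0],[0.705,-0.0595,-0.3469,0.1,0],[0.705,-0.0595,-0.3469,0.1,0],[0.705,-0.0595,-0.3469,0.1,0],[0.705,-0.0595,-0.3469,0.15,0],[0.705,-0.0595,-0.3469,0.19,0],[0.705,-0.0595,-0.3469,0.19,0],[0.705,-0.0595,-0.3469,0.19,0]]

```text
time_s: 25.98
tcp_pos: [0.516, 0.2245, 0.0789]
eef_rot: [179.9, 0.1, -9.2]
contact_force: [0.4, 0.4, 1.0]
gripper_width: 0.0265
gripper_force: 0.0
```

play_rows:
  rows:
    - [[0.705,0,0,0.05,0],[0.705,0,0,0.09,0],[0.705,0,0,0.11,0],[0.705,0,0,0.12,0],[0.705,0,0,0.128,0],[0.705,0,0,0.128,0],[0.705,0,0,0.128,0],[0.705,0,0,0.128,0]]

```text
time_s: 26.65
tcp_pos: [0.5168, 0.2263, 0.0166]
eef_rot: [-179.9, -0.1, -9.2]
contact_force: [0.1, -0.6, 0.2]
gripper_width: 0.026
gripper_force: 0.0
```

play_rows:
  rows:
    - [[1,0,0,0,0],[1,0,0,0,0],[1,0,0,0,0],[1,0,0,0,0],[1,0,0,0,0],[1,0,0,-0.02,0],[1,0,0,-0.05,0],[1,0,0,-0.08,0]]

```text
time_s: 27.32
tcp_pos: [0.5159, 0.2259, 0.0562]
eef_rot: [180.0, 0.0, -9.2]
contact_force: [0.3, 0.4, -1.1]
gripper_width: 0.0171
gripper_force: 25.0
```

play_rows:
  rows:
    - [[1,0,0,-0.06,0],[1,0,0,-0.12,0],[1,0,0,-0.18,0],[1,0,0,-0.238,0],[1,0,0,-0.238,0],[1,0,0,-0.238,0],[1,0,0,-0.238,0],[1,0,0,-0.238,0]]

```text
time_s: 27.98
tcp_pos: [0.5155, 0.2256, 0.1737]
eef_rot: [179.9, 0.1, -9.2]
contact_force: [-0.3, -0.1, -1.7]
gripper_width: 0.0172
gripper_force: 25.0
```

play_rows:
  rows:
    - [[1,0.0818,0.4852,0,-0.2532],[1,0.0818,0.4852,0,-0.2532],[1,0.0818,0.4852,0,-0.2532],[1,0.0818,0.4852,0,-0.2532],[1,0.0818,0.4852,0,-0.2532],[1,0.0818,0.4852,0,-0.2532],[1,0.0818,0.4852,0,-0.2532],[1,0.0818,0.4852,0,-0.2532]]

```text
time_s: 28.65
tcp_pos: [0.5171, -0.0224, 0.1735]
eef_rot: [180.0, 0.1, 12.4]
contact_force: [0.5, 0.7, -0.3]
gripper_width: 0.0172
gripper_force: 25.0
```

play_rows:
  rows:
    - [[1,-0.0551,0.2661,0,0],[1,-0.0551,0.2661,0,0],[1,-0.0551,0.2661,0,0],[1,-0.0551,0.2661,0,0],[1,-0.0551,0.2661,0,0],[1,-0.0551,0.2661,0,0],[1,-0.0551,0.2661,0,0],[1,-0.0551,0.2661,0,0]]

```text
time_s: 29.32
tcp_pos: [0.5202, -0.1546, 0.1743]
eef_rot: [-180.0, 0.0, 12.7]
contact_force: [-0.5, 0.4, 0.2]
gripper_width: 0.0174
gripper_force: 25.0
```

Run:
```python
from h import *
print(r.get_state()['joints'].round(1))
b=at(BX,2,0,175,12.6); v=[.62,.0,.2,-90]
plan(b,v[:3]+[12.6-np.degrees(.9)],v)
```

```text
[  4.1  10.5 -20.3  -0.  -59.2  98.6]
[0.2629, -0.2607, -0.05, 0.6] [0.62, 0.0, 0.2, -38.9662]
[0.0, 0.0, -0.0, 0.5938] [0.62, 0.0, 0.2, -90.0]
```

play_rows:
  rows:
    - [[1,0,0,0,0],[1,0,0,0.03,0],[1,0,0,0.06,0],[1,0,0,0.09,0],[1,0,0,0.12,0],[1,0,0,0.15,0],[1,0,0,0.174,0],[1,0,0,0.174,0]]

```text
time_s: 29.98
tcp_pos: [0.5182, -0.155, 0.0853]
eef_rot: [-179.9, 0.2, 12.6]
contact_force: [-1.7, 0.7, -0.9]
gripper_width: 0.0176
gripper_force: 25.0
```

play_rows:
  rows:
    - [[0.55,0,0,0,0],[0.55,0,0,0,0],[0.55,0,0,0,0],[0.55,0,0,0,0],[0.55,0,0,0,0],[0.6,0,0,-0.05,0],[0.65,0,0,-0.11,0],[0.65,0,0,-0.174,0]]

```text
time_s: 30.65
tcp_pos: [0.5196, -0.1559, 0.1752]
eef_rot: [-180.0, 0.1, 12.6]
contact_force: [1.4, 0.3, -0.2]
gripper_width: 0.0313
gripper_force: 0.0
```

play_rows:
  rows:
    - [[0.65,0.2629,-0.2607,-0.05,0.6],[0.65,0.2629,-0.2607,-0.05,0.6],[0.65,0.2629,-0.2607,-0.05,0.6],[0.65,0.2629,-0.2607,-0.05,0.6],[0.65,0.2629,-0.2607,-0.05,0.6],[0.65,0.2629,-0.2607,-0.05,0.6],[0.65,0.2629,-0.2607,-0.05,0.6],[0.65,0.2629,-0.2607,-0.05,0.6]]

```text
time_s: 31.32
tcp_pos: [0.6204, 0.0008, 0.1997]
eef_rot: [-180.0, -0.0, -39.3]
contact_force: [-1.6, -0.1, 0.1]
gripper_width: 0.0307
gripper_force: 0.0
```

play_rows:
  rows:
    - [[0.65,0,0,0,0.5938],[0.65,0,0,0,0.5938],[0.65,0,0,0,0.5938],[0.65,0,0,0,0.5938],[0.65,0,0,0,0.5938],[0.65,0,0,0,0.5938],[0.65,0,0,0,0.5938],[0.65,0,0,0,0.5938]]

```text
time_s: 31.98
tcp_pos: [0.6201, 0.0, 0.1999]
eef_rot: [-180.0, 0.0, -90.3]
contact_force: [0.2, -0.3, 0.5]
gripper_width: 0.0304
gripper_force: 0.0
```

Run:
```python
from h import *
w=r.camera_info("wrist"); im=r.capture("wrist"); np.save("w4.npy",w,allow_pickle=True)
cv2.imwrite("pics/raw4.png",im[:,:,::-1])
big=cv2.resize(im[:,:,::-1],(800,600),interpolation=cv2.INTER_CUBIC)[:340]
sc=cv2.resize(r.capture("scene")[130:262,190:390,::-1],(394,260),interpolation=cv2.INTER_CUBIC)
sd=cv2.resize(r.capture("side")[130:262,190:390,::-1],(394,260),interpolation=cv2.INTER_CUBIC)
cv2.imwrite("pics/w4.png",np.vstack([big,np.hstack([sc,sd,np.zeros((260,12,3),np.uint8)])]))
print(r.get_state()['tcp_pos'])
```

```text
[ 6.20050282e-01 -1.28245079e-06  1.99812169e-01]
```

View pics/w4.png

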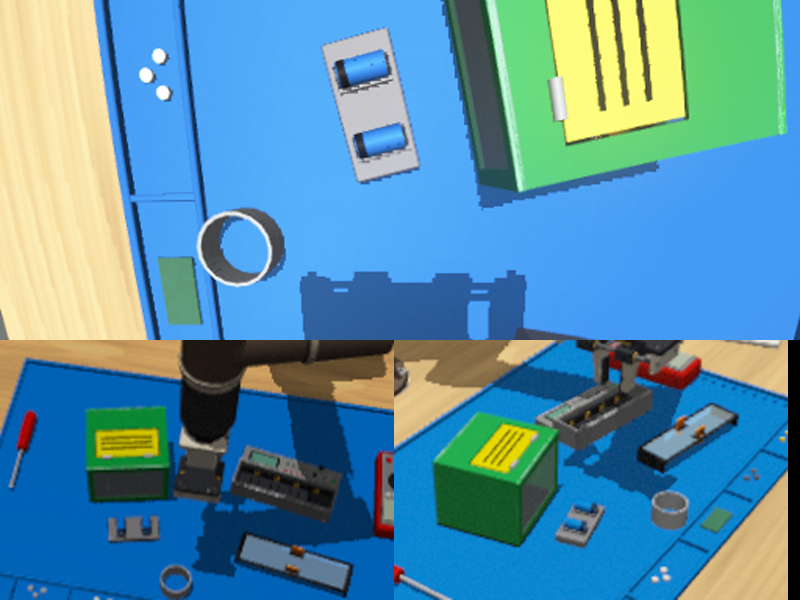

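Run:
```python
from h import *
w=np.load("w4.npy",allow_pickle=True).item()
print("rack",fit([[.025,-.05],[-.025,-.05],[-.025,.05],[.025,.05]],unproj(w,[[322,47],[386,27],[420,167],[360,184]],.018),.2))
c=unproj(w,[[336,77],[390,64],[356,147],[408,133]],.03)
for a,b in (c[:2],c[2:]): print(((a+b)/2).round(4),np.degrees(np.arctan2(*(a-b)[::-1])).round(1),np.linalg.norm(a-b).round(4))
```

```text
rack (np.float64(0.6427056950371991), np.float64(-0.12070691136462292), np.float64(14.310319054545847), np.float64(0.8936706805664875))
[ 0.6479 -0.1441] 11.9 0.0387
[ 0.6355 -0.0976] 13.9 0.0389
```

```bash
cat >> h.py <<'E'
FA=(.648,-.1447); FB=(.636,-.0971); YG=-166.5
E
python3 - <<'E'
from h import *
v=[.62,0,.2,-90]
for F,y in ((FB,63),):
  g=[*F,.0225,YG]; u=[*F,.12,YG]; hi=[*F,.15,YG]
  t=at(TE,0,y,120,Y); y1=YG+np.degrees(.9); y2=y1+np.degrees(.9)
  plan(v,u[:3]+[-90-np.degrees(.75)],u,g,hi); print()
  m=[.62,.03,.15]; plan(hi,m+[y1],t[:3]+[y2],t,at(TE,0,y,18,Y))
E
```

```text
[0.1942, -0.032, 0.16, 0.5] [0.636, -0.0971, 0.12, -132.9718]
[0.0, 0.0, -0.0, 0.3901] [0.636, -0.0971, 0.12, -166.5]
[0.0, 0.0, 0.195, -0.0] [0.636, -0.0971, 0.0225, -166.5]
[0.0, 0.0, -0.255, -0.0] [0.636, -0.0971, 0.15, -166.5]

[-0.0282, 0.2546, -0.0, -0.6] [0.62, 0.03, 0.15, -114.9338]
[-0.268, 0.3535, 0.06, -0.6] [0.5162, 0.226, 0.12, -63.3676]
[0.0, 0.0, -0.0, -0.6307] [0.5162, 0.226, 0.12, -9.16]
[0.0, 0.0, 0.204, -0.0] [0.5162, 0.226, 0.018, -9.16]
```

play_rows:
  rows:
    - [[0.65,0.1942,-0.032,0.16,0.5],[0.65,0.1942,-0.032,0.16,0.5],[0.65,0.1942,-0.032,0.16,0.5],[0.65,0.1942,-0.032,0.16,0.5],[0.65,0.1942,-0.032,0.16,0.5],[0.65,0.1942,-0.032,0.16,0.5],[0.65,0.1942,-0.032,0.16,0.5],[0.65,0.1942,-0.032,0.16,0.5]]

```text
time_s: 32.8
tcp_pos: [0.636, -0.0972, 0.1196]
eef_rot: [-180.0, 0.0, -132.6]
contact_force: [-0.7, 0.6, 0.5]
gripper_width: 0.0308
gripper_force: 0.0
```

play_rows:
  rows:
    - [[0.65,0,0,0,0.3901],[0.65,0,0,0,0.3901],[0.65,0,0,0,0.3901],[0.65,0,0,0,0.3901],[0.65,0,0,0,0.3901],[0.65,0,0,0,0.3901],[0.65,0,0,0,0.3901],[0.65,0,0,0,0.3901]]

```text
time_s: 33.47
tcp_pos: [0.636, -0.097, 0.1198]
eef_rot: [-180.0, 0.0, -166.2]
contact_force: [0.3, -0.4, 0.5]
gripper_width: 0.0304
gripper_force: 0.0
```

play_rows:
  rows:
    - [[0.65,0,0,0.07,0],[0.65,0,0,0.12,0],[0.65,0,0,0.16,0],[0.65,0,0,0.18,0],[0.65,0,0,0.195,0],[0.65,0,0,0.195,0],[0.65,0,0,0.195,0],[0.65,0,0,0.195,0]]

```text
time_s: 34.13
tcp_pos: [0.6369, -0.0971, 0.0234]
eef_rot: [-180.0, 0.1, -166.4]
contact_force: [0.6, -0.3, 0.7]
gripper_width: 0.0306
gripper_force: 0.0
```

play_rows:
  rows:
    - [[1,0,0,0,0],[1,0,0,0,0],[1,0,0,0,0],[1,0,0,0,0],[1,0,0,0,0],[1,0,0,0,0],[1,0,0,0,0],[1,0,0,0,0]]

```text
time_s: 34.8
tcp_pos: [0.6368, -0.0979, 0.0234]
eef_rot: [-179.9, 0.1, -166.5]
contact_force: [0.3, -5.1, 5.8]
gripper_width: 0.0174
gripper_force: 25.0
```

play_rows:
  rows:
    - [[1,0,0,-0.03,0],[1,0,0,-0.08,0],[1,0,0,-0.14,0],[1,0,0,-0.2,0],[1,0,0,-0.255,0],[1,0,0,-0.255,0],[1,0,0,-0.255,0],[1,0,0,-0.255,0]]

```text
time_s: 35.47
tcp_pos: [0.6354, -0.0968, 0.1493]
eef_rot: [180.0, 0.0, -166.5]
contact_force: [-0.1, 0.6, -0.8]
gripper_width: 0.0176
gripper_force: 25.0
```

play_rows:
  rows:
    - [[1,-0.0282,0.2546,0,-0.6],[1,-0.0282,0.2546,0,-0.6],[1,-0.0282,0.2546,0,-0.6],[1,-0.0282,0.2546,0,-0.6],[1,-0.0282,0.2546,0,-0.6],[1,-0.0282,0.2546,0,-0.6],[1,-0.0282,0.2546,0,-0.6],[1,-0.0282,0.2546,0,-0.6]]

```text
time_s: 36.13
tcp_pos: [0.619, 0.0301, 0.1479]
eef_rot: [179.9, -0.1, -114.6]
contact_force: [0.2, 0.3, 0.4]
gripper_width: 0.0171
gripper_force: 25.0
```

play_rows:
  rows:
    - [[1,-0.268,0.3535,0.06,-0.6],[1,-0.268,0.3535,0.06,-0.6],[1,-0.268,0.3535,0.06,-0.6],[1,-0.268,0.3535,0.06,-0.6],[1,-0.268,0.3535,0.06,-0.6],[1,-0.268,0.3535,0.06,-0.6],[1,-0.268,0.3535,0.06,-0.6],[1,-0.268,0.3535,0.06,-0.6]]

```text
time_s: 36.8
tcp_pos: [0.5149, 0.2268, 0.1185]
eef_rot: [179.9, -0.0, -63.1]
contact_force: [0.4, 0.8, -0.9]
gripper_width: 0.0172
gripper_force: 25.0
```

play_rows:
  rows:
    - [[1,0,0,0,-0.6307],[1,0,0,0,-0.6307],[1,0,0,0,-0.6307],[1,0,0,0,-0.6307],[1,0,0,0,-0.6307],[1,0,0,0,-0.6307],[1,0,0,0,-0.6307],[1,0,0,0,-0.6307]]

```text
time_s: 37.47
tcp_pos: [0.5161, 0.2249, 0.1189]
eef_rot: [180.0, 0.0, -9.2]
contact_force: [-0.0, -0.3, -0.3]
gripper_width: 0.0175
gripper_force: 25.0
```

play_rows:
  rows:
    - [[1,0,0,0.05,0],[1,0,0,0.1,0],[1,0,0,0.14,0],[1,0,0,0.17,0],[1,0,0,0.19,0],[1,0,0,0.206,0],[1,0,0,0.206,0],[1,0,0,0.206,0]]

```text
time_s: 38.13
tcp_pos: [0.5164, 0.2257, 0.0165]
eef_rot: [180.0, 0.0, -9.3]
contact_force: [-0.5, -0.6, 0.1]
gripper_width: 0.0171
gripper_force: 25.0
```

play_rows:
  rows:
    - [[0.75,0,0,0,0],[0.705,0,0,0,0],[0.68,0,0,0,0],[0.68,0,0,0,0],[0.68,0,0,-0.05,0],[0.65,0,0,-0.13,0],[0.65,0,0,-0.206,0],[0.65,0,0,-0.206,0]]

```text
time_s: 38.8
tcp_pos: [0.5198, 0.2285, 0.1274]
eef_rot: [-179.6, -0.5, -9.1]
contact_force: [1.2, 1.1, 1.0]
gripper_width: 0.0308
gripper_force: 0.0
```

Run:
```python
from h import *
F=FA; g=[*F,.0225,YG]; u=[*F,.12,YG]; hi=[*F,.15,YG]
D=np.degrees(.9)
t=at(TE,0,63,120,Y); m=[.62,.03,.15]
plan(t,t[:2]+[.15,Y-D],m+[Y-2*D],[*F,.15,YG],g,hi); print()
t=at(TE,0,-21,120,Y)
plan(hi,m+[YG+D],t[:3]+[YG+2*D],t)
```

```text
[0.0, 0.0, -0.06, 0.6] [0.5162, 0.226, 0.15, -60.7262]
[0.4434, 0.0106, -0.0, 0.6] [0.62, 0.03, 0.15, -112.2924]
[0.302, -0.1844, -0.0, 0.6307] [0.648, -0.1447, 0.15, -166.5]
[0.0, 0.0, 0.255, -0.0] [0.648, -0.1447, 0.0225, -166.5]
[0.0, 0.0, -0.255, -0.0] [0.648, -0.1447, 0.15, -166.5]

[-0.0271, 0.3528, -0.0, -0.6] [0.62, 0.03, 0.15, -114.9338]
[-0.1063, 0.3078, 0.06, -0.6] [0.5029, 0.1431, 0.12, -63.3676]
[0.0, 0.0, -0.0, -0.6307] [0.5029, 0.1431, 0.12, -9.16]
```

play_rows:
  rows:
    - [[0.65,0,0,-0.06,0.6],[0.65,0,0,-0.06,0.6],[0.65,0,0,-0.06,0.6],[0.65,0,0,-0.06,0.6],[0.65,0,0,-0.06,0.6],[0.65,0,0,-0.06,0.6],[0.65,0,0,-0.06,0.6],[0.65,0,0,-0.06,0.6]]

```text
time_s: 39.47
tcp_pos: [0.516, 0.226, 0.1497]
eef_rot: [-180.0, 0.0, -61.2]
contact_force: [0.2, 0.3, -0.4]
gripper_width: 0.0307
gripper_force: 0.0
```

play_rows:
  rows:
    - [[0.65,0.4434,0.0106,0,0.6],[0.65,0.4434,0.0106,0,0.6],[0.65,0.4434,0.0106,0,0.6],[0.65,0.4434,0.0106,0,0.6],[0.65,0.4434,0.0106,0,0.6],[0.65,0.4434,0.0106,0,0.6],[0.65,0.4434,0.0106,0,0.6],[0.65,0.4434,0.0106,0,0.6]]

```text
time_s: 40.13
tcp_pos: [0.6201, 0.0285, 0.1492]
eef_rot: [180.0, -0.0, -112.8]
contact_force: [-0.6, 0.6, 0.4]
gripper_width: 0.031
gripper_force: 0.0
```

play_rows:
  rows:
    - [[0.65,0.302,-0.1844,0,0.6307],[0.65,0.302,-0.1844,0,0.6307],[0.65,0.302,-0.1844,0,0.6307],[0.65,0.302,-0.1844,0,0.6307],[0.65,0.302,-0.1844,0,0.6307],[0.65,0.302,-0.1844,0,0.6307],[0.65,0.302,-0.1844,0,0.6307],[0.65,0.302,-0.1844,0,0.6307]]

```text
time_s: 40.8
tcp_pos: [0.6478, -0.1445, 0.1495]
eef_rot: [180.0, 0.0, -166.7]
contact_force: [0.2, 0.3, 0.4]
gripper_width: 0.0309
gripper_force: 0.0
```

play_rows:
  rows:
    - [[0.65,0,0,0.07,0],[0.65,0,0,0.14,0],[0.65,0,0,0.2,0],[0.65,0,0,0.23,0],[0.65,0,0,0.245,0],[0.65,0,0,0.255,0],[0.65,0,0,0.255,0],[0.65,0,0,0.255,0]]

```text
time_s: 41.47
tcp_pos: [0.6488, -0.1444, 0.0232]
eef_rot: [-180.0, 0.1, -166.4]
contact_force: [-0.7, -0.9, 0.3]
gripper_width: 0.0305
gripper_force: 0.0
```

play_rows:
  rows:
    - [[1,0,0,0,0],[1,0,0,0,0],[1,0,0,0,0],[1,0,0,0,0],[1,0,0,0,0],[1,0,0,0,0],[1,0,0,0,0],[1,0,0,0,0]]

```text
time_s: 42.13
tcp_pos: [0.6494, -0.146, 0.0243]
eef_rot: [-179.9, 0.2, -166.5]
contact_force: [1.0, -6.3, 4.5]
gripper_width: 0.0174
gripper_force: 25.0
```

play_rows:
  rows:
    - [[1,0,0,-0.03,0],[1,0,0,-0.08,0],[1,0,0,-0.14,0],[1,0,0,-0.2,0],[1,0,0,-0.255,0],[1,0,0,-0.255,0],[1,0,0,-0.255,0],[1,0,0,-0.255,0]]

```text
time_s: 42.8
tcp_pos: [0.6477, -0.1446, 0.1499]
eef_rot: [180.0, 0.1, -166.5]
contact_force: [-0.6, -0.6, -0.6]
gripper_width: 0.017
gripper_force: 25.0
```

play_rows:
  rows:
    - [[1,-0.0271,0.3528,0,-0.6],[1,-0.0271,0.3528,0,-0.6],[1,-0.0271,0.3528,0,-0.6],[1,-0.0271,0.3528,0,-0.6],[1,-0.0271,0.3528,0,-0.6],[1,-0.0271,0.3528,0,-0.6],[1,-0.0271,0.3528,0,-0.6],[1,-0.0271,0.3528,0,-0.6]]

```text
time_s: 43.47
tcp_pos: [0.6191, 0.0305, 0.1483]
eef_rot: [179.9, -0.1, -114.5]
contact_force: [0.0, -0.5, -1.2]
gripper_width: 0.0171
gripper_force: 25.0
```

play_rows:
  rows:
    - [[1,-0.1063,0.3078,0.06,-0.6],[1,-0.1063,0.3078,0.06,-0.6],[1,-0.1063,0.3078,0.06,-0.6],[1,-0.1063,0.3078,0.06,-0.6],[1,-0.1063,0.3078,0.06,-0.6],[1,-0.1063,0.3078,0.06,-0.6],[1,-0.1063,0.3078,0.06,-0.6],[1,-0.1063,0.3078,0.06,-0.6]]

```text
time_s: 44.13
tcp_pos: [0.5022, 0.1429, 0.119]
eef_rot: [179.9, -0.0, -63.2]
contact_force: [0.4, -0.2, 0.5]
gripper_width: 0.0169
gripper_force: 25.0
```

play_rows:
  rows:
    - [[1,0,0,0,-0.6307],[1,0,0,0,-0.6307],[1,0,0,0,-0.6307],[1,0,0,0,-0.6307],[1,0,0,0,-0.6307],[1,0,0,0,-0.6307],[1,0,0,0,-0.6307],[1,0,0,0,-0.6307]]

```text
time_s: 44.8
tcp_pos: [0.5026, 0.1424, 0.119]
eef_rot: [180.0, 0.0, -9.1]
contact_force: [1.1, -0.6, -0.4]
gripper_width: 0.0176
gripper_force: 25.0
```

play_rows:
  rows:
    - [[1,0,0,0.05,0],[1,0,0,0.1,0],[1,0,0,0.14,0],[1,0,0,0.17,0],[1,0,0,0.19,0],[1,0,0,0.206,0],[1,0,0,0.206,0],[1,0,0,0.206,0]]

```text
time_s: 45.47
tcp_pos: [0.5029, 0.1428, 0.0164]
eef_rot: [180.0, 0.0, -9.3]
contact_force: [0.4, -0.2, 0.1]
gripper_width: 0.0175
gripper_force: 25.0
```

Run:
```python
from h import *
t=at(TE,0,-21,120,Y); v=[.58,.3,.28,-90]
plan(t,v[:3]+[Y-np.degrees(.75)],v)
```

```text
[0.1024, -0.3344, -0.32, 0.5] [0.58, 0.3, 0.28, -52.1318]
[0.0, 0.0, -0.0, 0.4406] [0.58, 0.3, 0.28, -90.0]
```

play_rows:
  rows:
    - [[0.75,0,0,0,0],[0.705,0,0,0,0],[0.68,0,0,0,0],[0.68,0,0,0,0],[0.68,0,0,-0.05,0],[0.65,0,0,-0.13,0],[0.65,0,0,-0.206,0],[0.65,0,0,-0.206,0]]

```text
time_s: 46.13
tcp_pos: [0.5066, 0.1451, 0.127]
eef_rot: [-179.6, -0.5, -9.1]
contact_force: [1.1, 0.9, -0.0]
gripper_width: 0.0303
gripper_force: 0.0
```

play_rows:
  rows:
    - [[0.2,0.1024,-0.3344,-0.32,0.5],[0.2,0.1024,-0.3344,-0.32,0.5],[0.2,0.1024,-0.3344,-0.32,0.5],[0.2,0.1024,-0.3344,-0.32,0.5],[0.2,0.1024,-0.3344,-0.32,0.5],[0.2,0.1024,-0.3344,-0.32,0.5],[0.2,0.1024,-0.3344,-0.32,0.5],[0.2,0.1024,-0.3344,-0.32,0.5]]

```text
time_s: 46.8
tcp_pos: [0.5802, 0.3011, 0.2798]
eef_rot: [-179.9, 0.0, -52.0]
contact_force: [0.2, 0.1, -1.2]
gripper_width: 0.0697
gripper_force: 0.0
```

play_rows:
  rows:
    - [[0.2,0,0,0,0.4406],[0.2,0,0,0,0.4406],[0.2,0,0,0,0.4406],[0.2,0,0,0,0.4406],[0.2,0,0,0,0.4406],[0.2,0,0,0,0.4406],[0.2,0,0,0,0.4406],[0.2,0,0,0,0.4406]]

```text
time_s: 47.47
tcp_pos: [0.5792, 0.299, 0.2787]
eef_rot: [179.9, -0.0, -89.9]
contact_force: [-0.4, -0.2, 0.2]
gripper_width: 0.0704
gripper_force: 0.0
```

Run:
```python
from h import *
w=r.camera_info("wrist"); im=r.capture("wrist"); np.save("w5.npy",w,allow_pickle=True)
cv2.imwrite("pics/raw5.png",im[:,:,::-1])
cv2.imwrite("pics/w5.png",cv2.resize(im[:,:,::-1],(800,600),interpolation=cv2.INTER_CUBIC))
print(r.get_state()['tcp_pos'])
```

```text
[0.57941343 0.29918346 0.27890678]
```

View pics/w5.png

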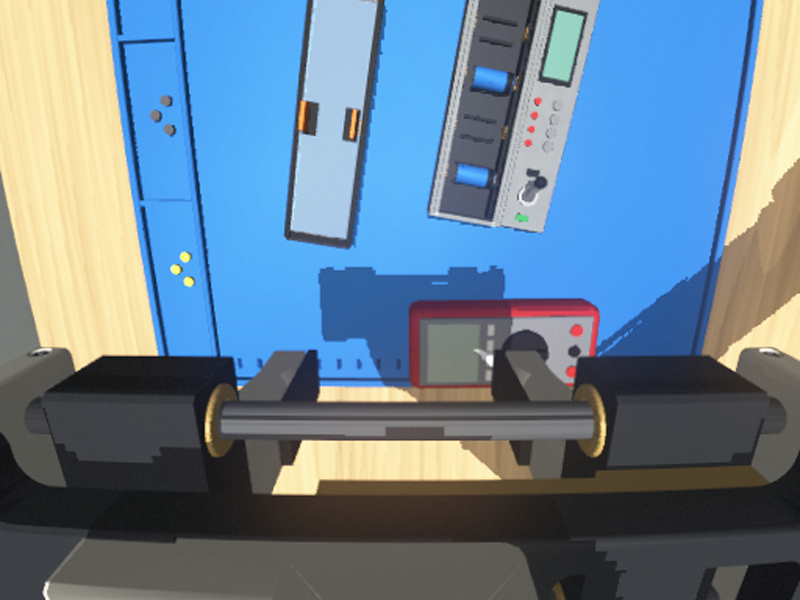

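Run:
```python
from h import *
w=np.load("w5.npy",allow_pickle=True).item()
print(fit([[.032,.1115],[-.032,.1115]],unproj(w,[[285,238],[351,247]],.029),-.16))
# tab outer top corners
print(fit([[.024,-.012],[.024,.012],[-.024,-.012],[-.024,.012]],unproj(w,[[300,99],[297,132],[361,108],[358,141]],.047),-.16))
# long edges of the cover plate for yaw
e=unproj(w,[[312,0],[285,238],[384,0],[356,240]],.029); 
for a,b in (e[:2],e[2:]): d=b-a; print(np.degrees(np.arctan2(-d[0],d[1])))
print(((e[0]+e[2])/2, (e[1]+e[3])/2))
# tester check: tray corner / deck corner
print(fit([[-.033,.104],[.033,.104],[-.08,.104]],unproj(w,[[497,226],[429,215],[543,233]],[.046,.046,.026]),-.16))
```

```text
(np.float64(0.6456438682297916), np.float64(0.17845847081987992), np.float64(-7.903019096810203), np.float64(0.21208148669853183))
(np.float64(0.6428796830065467), np.float64(0.1810611760669407), np.float64(-8.18286289569552), np.float64(1.8124439671266648))
-9.992722505307372
-7.95627906731844
(array([0.62645992, 0.08271837]), array([0.65848734, 0.28553811]))
(np.float64(0.5083549645134974), np.float64(0.16354476644683683), np.float64(-9.346558147404366), np.float64(1.0998124167736951))
```

```bash
echo 'CV=(.644,.1795,-9.0)' >> h.py
python3 - <<'E'
from h import *
plan([.58,.3,.28,-90],at(CV,0,100,180,-99.))
E
```

```text
[0.0435, -0.1593, 0.2, 0.1047] [0.6596, 0.2783, 0.18, -99.0]
```

play_rows:
  rows:
    - [[0.2,0.0435,-0.1593,0.2,0.1047],[0.2,0.0435,-0.1593,0.2,0.1047],[0.2,0.0435,-0.1593,0.2,0.1047],[0.2,0.0435,-0.1593,0.2,0.1047],[0.2,0.0435,-0.1593,0.2,0.1047],[0.2,0.0435,-0.1593,0.2,0.1047],[0.2,0.0435,-0.1593,0.2,0.1047],[0.2,0.0435,-0.1593,0.2,0.1047]]

```text
time_s: 48.18
tcp_pos: [0.6596, 0.2791, 0.182]
eef_rot: [-179.9, 0.1, -98.9]
contact_force: [-0.4, 0.7, 0.9]
gripper_width: 0.0702
gripper_force: 0.0
```

play_rows:
  rows:
    - [[0.2,0,0,0,0],[0.2,0,0,0,0],[0.2,0,0,0,0],[0.2,0,0,0,0],[0.2,0,0,0,0],[0.2,0,0,0,0],[0.2,0,0,0,0],[0.2,0,0,0,0]]

```text
time_s: 48.85
tcp_pos: [0.6595, 0.2782, 0.1794]
eef_rot: [180.0, -0.0, -99.0]
contact_force: [0.6, 0.2, -0.2]
gripper_width: 0.0702
gripper_force: 0.0
```

```bash
cat > orange.py <<'E'
from h import *
def blobs(bgr):
    h=cv2.cvtColor(bgr,cv2.COLOR_BGR2HSV); m=cv2.inRange(h,(5,130,120),(18,255,255)); m[220:]=0
    n,_,st,ce=cv2.connectedComponentsWithStats(m); k=[j for j in range(1,n) if st[j,4]>15]
    return sorted([(*ce[j].round(2),*st[j].tolist()) for j in k])
def tabs(bgr,w,z):
    b=blobs(bgr); print(b); b=[x for x in b if x[6]>30]
    p=unproj(w,[[x[0],x[1]] for x in b],z,1); d=p[0]-p[-1]
    return (p[0]+p[-1])/2, np.degrees(np.arctan2(d[1],d[0]))
E
python3 - <<'E'
from orange import *
w2=np.load("w2.npy",allow_pickle=True).item(); m2,a2=tabs(cv2.imread("pics/raw2.png"),w2,.060); print(m2,a2)
s=r.get_state(); w=r.camera_info("wrist"); im=r.capture("wrist")[:,:,::-1].copy(); cv2.imwrite("pics/raw6.png",im); np.save("w6.npy",w,allow_pickle=True)
m,a=tabs(im,w,.040); print(m,a,s['tcp_pos'],s['eef_rot'])
E
```

```text
[(np.float64(234.63), np.float64(84.56), 233, 73, 4, 25, 73), (np.float64(278.38), np.float64(85.5), 277, 73, 4, 26, 80)]
[0.50722561 0.16307818] -10.287403049330017
[(np.float64(235.53), np.float64(85.77), 234, 74, 4, 25, 98), (np.float64(279.26), np.float64(85.94), 277, 74, 5, 25, 100)]
[0.64462423 0.18003116] -9.217938822141866 [0.65952633 0.27817854 0.17943781] [ 1.79991248e+02 -9.43341205e-03 -9.89992187e+01]
```

Run:
```python
from h import *
c=at(CV,0,100,180,-99.); g=[.6436,.1807,.032,-98.4]
hi=[.6436,.1807,.105,-98.4]
plan(c,g[:2]+[.09,-98.4],g,hi,at(TE,0,0,105,-99.16),at(TE,0,0,70,-99.16),at(TE,0,0,52,-99.16))
```

```text
[0.1978, 0.0012, 0.18, -0.007] [0.6436, 0.1807, 0.09, -98.4]
[0.0, 0.0, 0.116, -0.0] [0.6436, 0.1807, 0.032, -98.4]
[0.0, 0.0, -0.146, -0.0] [0.6436, 0.1807, 0.105, -98.4]
[0.0736, 0.2669, -0.0, 0.0088] [0.5062, 0.1638, 0.105, -99.16]
[0.0, 0.0, 0.07, -0.0] [0.5062, 0.1638, 0.07, -99.16]
[0.0, 0.0, 0.036, -0.0] [0.5062, 0.1638, 0.052, -99.16]
```

play_rows:
  rows:
    - [[0.2,0.1978,0.0012,0.1,-0.007],[0.2,0.1978,0.0012,0.18,-0.007],[0.2,0.1978,0.0012,0.18,-0.007],[0.2,0.1978,0.0012,0.18,-0.007],[0.2,0.1978,0.0012,0.18,-0.007],[0.2,0.1978,0.0012,0.18,-0.007],[0.2,0.1978,0.0012,0.18,-0.007],[0.2,0.1978,0.0012,0.18,-0.007]]

```text
time_s: 49.57
tcp_pos: [0.6446, 0.182, 0.091]
eef_rot: [-179.9, 0.1, -98.3]
contact_force: [-0.2, 0.2, -0.3]
gripper_width: 0.07
gripper_force: 0.0
```

play_rows:
  rows:
    - [[0.2,0,0,0.05,0],[0.2,0,0,0.08,0],[0.2,0,0,0.1,0],[0.2,0,0,0.116,0],[0.2,0,0,0.116,0],[0.2,0,0,0.116,0],[0.2,0,0,0.116,0],[0.2,0,0,0.116,0]]

```text
time_s: 50.23
tcp_pos: [0.6442, 0.181, 0.0327]
eef_rot: [-179.9, 0.1, -98.4]
contact_force: [0.7, -0.7, -0.1]
gripper_width: 0.0699
gripper_force: 0.0
```

play_rows:
  rows:
    - [[0.6,0,0,0,0],[1,0,0,0,0],[1,0,0,0,0],[1,0,0,0,0],[1,0,0,0,0],[1,0,0,0,0],[1,0,0,0,0],[1,0,0,0,0]]
  squeeze: 40

```text
time_s: 50.9
tcp_pos: [0.6438, 0.1807, 0.0321]
eef_rot: [-180.0, 0.0, -98.4]
contact_force: [-1.3, 0.1, 4.9]
gripper_width: 0.0328
gripper_force: 40.0
```

play_rows:
  rows:
    - [[1,0,0,-0.01,0],[1,0,0,-0.03,0],[1,0,0,-0.05,0],[1,0,0,-0.08,0],[1,0,0,-0.11,0],[1,0,0,-0.13,0],[1,0,0,-0.146,0],[1,0,0,-0.146,0]]

```text
time_s: 51.57
tcp_pos: [0.6445, 0.1811, 0.107]
eef_rot: [-179.8, 0.1, -98.4]
contact_force: [0.1, 0.3, -0.8]
gripper_width: 0.0327
gripper_force: 39.9
```

Run:
```python
from orange import *
w=r.camera_info("wrist"); im=r.capture("wrist")[:,:,::-1]; 
a=cv2.resize(im[:300,120:400],(448,480),interpolation=cv2.INTER_CUBIC)
b=cv2.resize(r.capture("side")[90:210,230:380,::-1],(350,280),interpolation=cv2.INTER_CUBIC)
cv2.imwrite("pics/hold.png",np.hstack([a,np.vstack([b,np.zeros((200,350,3),np.uint8)])])); s=r.get_state();print(s['gripper_width'],s['tcp_pos'],s['contact_force'])
```

```text
0.03282665516491061 [0.64331545 0.18066078 0.10460877] [-0.12081714  0.0779764  -1.95441834]
```

View pics/hold.png

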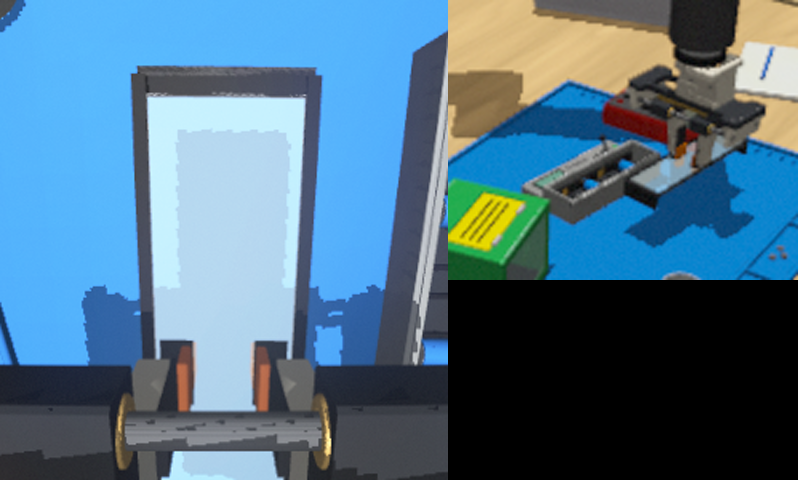

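play_rows:
  rows:
    - [[1,0.015,0.05,0,0.0088],[1,0.03,0.1,0,0.0088],[1,0.045,0.16,0,0.0088],[1,0.06,0.22,0,0.0088],[1,0.0736,0.2669,0,0.0088],[1,0.0736,0.2669,0,0.0088],[1,0.0736,0.2669,0,0.0088],[1,0.0736,0.2669,0,0.0088]]

```text
time_s: 52.33
tcp_pos: [0.5064, 0.1639, 0.1044]
eef_rot: [-180.0, -0.0, -99.1]
contact_force: [-0.3, 0.4, -1.9]
gripper_width: 0.033
gripper_force: 39.9
```

play_rows:
  rows:
    - [[1,0,0,0.02,0],[1,0,0,0.04,0],[1,0,0,0.055,0],[1,0,0,0.064,0],[1,0,0,0.07,0],[1,0,0,0.07,0],[1,0,0,0.07,0],[1,0,0,0.07,0]]

```text
time_s: 53.0
tcp_pos: [0.5064, 0.1639, 0.0698]
eef_rot: [-180.0, 0.0, -99.1]
contact_force: [0.0, -0.9, -1.7]
gripper_width: 0.0325
gripper_force: 39.9
```

play_rows:
  rows:
    - [[1,0,0,0.006,0],[1,0,0,0.012,0],[1,0,0,0.018,0],[1,0,0,0.022,0],[1,0,0,0.026,0],[1,0,0,0.028,0],[1,0,0,0.03,0],[1,0,0,0.03,0]]

```text
time_s: 53.67
tcp_pos: [0.506, 0.1637, 0.0544]
eef_rot: [180.0, -0.0, -99.2]
contact_force: [0.1, -0.0, -1.3]
gripper_width: 0.033
gripper_force: 39.9
```

play_rows:
  rows:
    - [[1,0,0,0.002,0],[1,0,0,0.004,0],[1,0,0,0.006,0],[1,0,0,0.006,0],[1,0,0,0.006,0],[1,0,0,0.006,0],[1,0,0,0.006,0],[1,0,0,0.006,0]]

```text
time_s: 54.33
tcp_pos: [0.5062, 0.1638, 0.052]
eef_rot: [-180.0, 0.0, -99.1]
contact_force: [-2.9, 0.4, 6.2]
gripper_width: 0.0326
gripper_force: 40.0
```

play_rows:
  rows:
    - [[1,0,0,0.001,0],[1,0,0,0.001,0],[1,0,0,0.001,0],[0.5,0,0,0.001,0],[0.4,0,0,0.001,0],[0.3,0,0,0,0],[0.2,0,0,0,0],[0.2,0,0,0,0]]

```text
time_s: 55.0
tcp_pos: [0.5061, 0.1637, 0.0515]
eef_rot: [-180.0, 0.0, -99.2]
contact_force: [-1.3, -0.7, -0.6]
gripper_width: 0.0608
gripper_force: 0.0
```

Run:
```python
from h import *
c=at(TE,0,0,52,-99.16)
plan(c,at(TE,0,0,110,-99.16),at(TE,0,100,200,-99.16))
```

```text
[0.0, 0.0, -0.116, -0.0] [0.5062, 0.1638, 0.11, -99.16]
[-0.2, -0.0, -0.18, -0.0] [0.5221, 0.2625, 0.2, -99.16]
```

play_rows:
  rows:
    - [[0.2,0,0,-0.03,0],[0.2,0,0,-0.08,0],[0.2,0,0,-0.116,0],[0.2,0,0,-0.116,0],[0.2,0,0,-0.116,0],[0.2,0,0,-0.116,0],[0.2,0,0,-0.116,0],[0.2,0,0,-0.116,0]]

```text
time_s: 55.67
tcp_pos: [0.5056, 0.1634, 0.1086]
eef_rot: [179.9, -0.1, -99.2]
contact_force: [0.6, 0.4, 0.5]
gripper_width: 0.07
gripper_force: 0.0
```

play_rows:
  rows:
    - [[0.2,-0.2,0,-0.18,0],[0.2,-0.2,0,-0.18,0],[0.2,-0.2,0,-0.18,0],[0.2,-0.2,0,-0.18,0],[0.2,-0.2,0,-0.18,0],[0.2,-0.2,0,-0.18,0],[0.2,-0.2,0,-0.18,0],[0.2,-0.2,0,-0.18,0]]

```text
time_s: 56.33
tcp_pos: [0.5212, 0.2611, 0.1981]
eef_rot: [179.9, -0.1, -99.2]
contact_force: [0.5, -0.3, -0.4]
gripper_width: 0.0704
gripper_force: 0.0
```

Run:
```python
from orange import *
w=r.camera_info("wrist"); im=r.capture("wrist")[:,:,::-1].copy(); cv2.imwrite("pics/raw7.png",im)
print(tabs(im,w,.06))
a=cv2.resize(im[:200,200:350],(450,600),interpolation=cv2.INTER_CUBIC)
b=cv2.resize(r.capture("side")[110:210,230:350,::-1],(350,292),interpolation=cv2.INTER_CUBIC)
d=cv2.resize(r.capture("scene")[150:250,280:400,::-1],(350,292),interpolation=cv2.INTER_CUBIC)
cv2.imwrite("pics/seat.png",np.hstack([a,np.vstack([b,d,np.zeros((16,350,3),np.uint8)])]))
c=at(TE,0,100,200,-99.16); y1=-99.16+np.degrees(.75)
p=at(TE,-56,14,110,Y); p0=p[:3]+[y1]
plan(c,p0,p,at(TE,-56,14,45,Y),at(TE,-56,50,45,Y),at(TE,-56,63,45,Y))
```

```text
[(np.float64(235.54), np.float64(86.19), 233, 74, 5, 25, 69), (np.float64(278.81), np.float64(86.26), 277, 74, 5, 26, 90)]
(array([0.50599956, 0.16318863]), np.float64(-9.287241021620009))
[0.172, 0.112, 0.18, -0.5] [0.4531, 0.1865, 0.11, -56.1882]
[0.0, 0.0, -0.0, -0.5472] [0.4531, 0.1865, 0.11, -9.16]
[0.0, 0.0, 0.13, -0.0] [0.4531, 0.1865, 0.045, -9.16]
[0.0, -0.072, -0.0, -0.0] [0.4589, 0.2221, 0.045, -9.16]
[-0.0, -0.026, -0.0, -0.0] [0.4609, 0.2349, 0.045, -9.16]
```

View pics/seat.png

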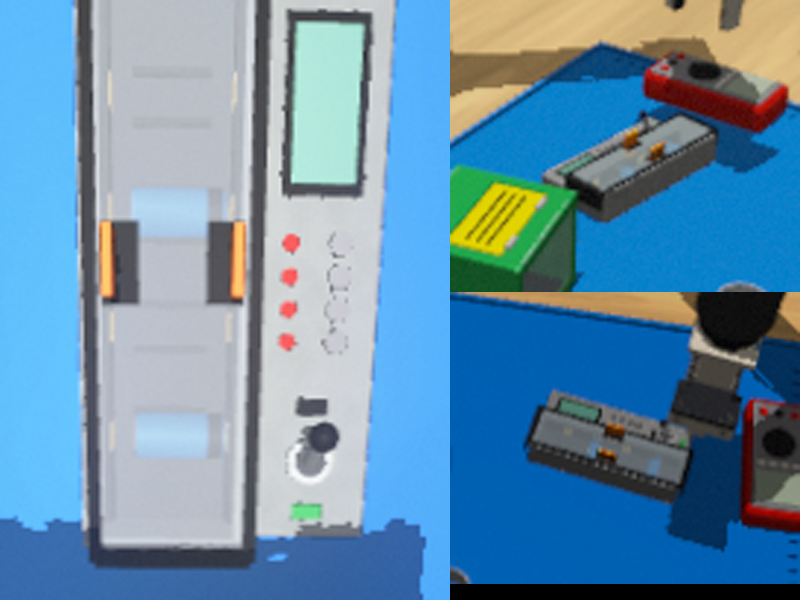

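play_rows:
  rows:
    - [[1,0.172,0.112,0,-0.5],[1,0.172,0.112,0,-0.5],[1,0.172,0.112,0,-0.5],[1,0.172,0.112,0.06,-0.5],[1,0.172,0.112,0.12,-0.5],[1,0.172,0.112,0.18,-0.5],[1,0.172,0.112,0.18,-0.5],[1,0.172,0.112,0.18,-0.5]]

```text
time_s: 57.15
tcp_pos: [0.4524, 0.1854, 0.1089]
eef_rot: [179.8, -0.1, -56.4]
contact_force: [0.6, 0.7, 0.7]
gripper_width: 0.0219
gripper_force: 0.0
```

play_rows:
  rows:
    - [[1,0,0,0,-0.5472],[1,0,0,0,-0.5472],[1,0,0,0,-0.5472],[1,0,0,0,-0.5472],[1,0,0,0,-0.5472],[1,0,0,0,-0.5472],[1,0,0,0,-0.5472],[1,0,0,0,-0.5472]]

```text
time_s: 57.82
tcp_pos: [0.4542, 0.1872, 0.1118]
eef_rot: [-179.9, -0.1, -9.2]
contact_force: [0.3, -0.3, -1.4]
gripper_width: 0.0002
gripper_force: 0.0
```

play_rows:
  rows:
    - [[1,0,0,0.05,0],[1,0,0,0.09,0],[1,0,0,0.12,0],[1,0,0,0.13,0],[1,0,0,0.13,0],[1,0,0,0.13,0],[1,0,0,0.13,0],[1,0,0,0.13,0]]

```text
time_s: 58.48
tcp_pos: [0.4537, 0.187, 0.0457]
eef_rot: [-179.9, -0.1, -9.2]
contact_force: [-1.2, -0.1, 0.5]
gripper_width: 0.0004
gripper_force: 0.0
```

play_rows:
  rows:
    - [[1,0,-0.02,0,0],[1,0,-0.035,0,0],[1,0,-0.05,0,0],[1,0,-0.06,0,0],[1,0,-0.068,0,0],[1,0,-0.072,0,0],[1,0,-0.072,0,0],[1,0,-0.072,0,0]]

```text
time_s: 59.15
tcp_pos: [0.4588, 0.2224, 0.0445]
eef_rot: [-180.0, -0.0, -9.1]
contact_force: [-0.9, -0.1, -0.2]
gripper_width: 0.0005
gripper_force: 0.0
```

play_rows:
  rows:
    - [[1,0,-0.006,0,0],[1,0,-0.012,0,0],[1,0,-0.018,0,0],[1,0,-0.022,0,0],[1,0,-0.026,0,0],[1,0,-0.026,0,0],[1,0,-0.026,0,0],[1,0,-0.026,0,0]]

```text
time_s: 59.82
tcp_pos: [0.4602, 0.2335, 0.0441]
eef_rot: [179.9, 0.1, -9.2]
contact_force: [0.7, -6.1, 0.9]
gripper_width: 0.0003
gripper_force: 3.1
```

play_rows:
  rows:
    - [[1,0,-0.002,0,0],[1,0,-0.004,0,0],[1,0,-0.004,0,0],[1,0,-0.004,0,0],[1,0,-0.004,0,0],[1,0,-0.004,0,0],[1,0,-0.004,0,0],[1,0,-0.004,0,0]]

```text
time_s: 60.48
tcp_pos: [0.46, 0.2339, 0.044]
eef_rot: [179.7, 0.1, -9.2]
contact_force: [2.2, -12.4, 2.8]
gripper_width: 0.0003
gripper_force: 5.8
```

Run:
```python
from h import *
c=at(TE,-56,55,130,Y); v=at(TE,0,100,200,-99.16)
plan(c,v[:3]+[Y-np.degrees(.75)],v)
```

```text
[0.112, -0.09, -0.14, 0.5] [0.5221, 0.2625, 0.2, -52.1318]
[0.0, 0.0, -0.0, 0.5472] [0.5221, 0.2625, 0.2, -99.16]
```

play_rows:
  rows:
    - [[1,0,0.01,0,0],[1,0,0.02,0,0],[1,0,0.02,0,0],[1,0,0.02,-0.06,0],[1,0,0.02,-0.12,0],[1,0,0.02,-0.17,0],[1,0,0.02,-0.17,0],[1,0,0.02,-0.17,0]]

```text
time_s: 61.15
tcp_pos: [0.4605, 0.2284, 0.1314]
eef_rot: [-179.8, -0.1, -9.1]
contact_force: [0.3, 0.3, -1.7]
gripper_width: 0.0006
gripper_force: 0.0
```

Stop reached. A final look.

play_rows:
  rows:
    - [[0.2,0.112,-0.09,-0.14,0.5],[0.2,0.112,-0.09,-0.14,0.5],[0.2,0.112,-0.09,-0.14,0.5],[0.2,0.112,-0.09,-0.14,0.5],[0.2,0.112,-0.09,-0.14,0.5],[0.2,0.112,-0.09,-0.14,0.5],[0.2,0.112,-0.09,-0.14,0.5],[0.2,0.112,-0.09,-0.14,0.5]]

```text
time_s: 61.82
tcp_pos: [0.5217, 0.2625, 0.1985]
eef_rot: [179.9, 0.0, -51.9]
contact_force: [0.1, 0.0, -0.8]
gripper_width: 0.0482
gripper_force: 0.0
```

play_rows:
  rows:
    - [[0.2,0,0,0,0.5472],[0.2,0,0,0,0.5472],[0.2,0,0,0,0.5472],[0.2,0,0,0,0.5472],[0.2,0,0,0,0.5472],[0.2,0,0,0,0.5472],[0.2,0,0,0,0.5472],[0.2,0,0,0,0.5472]]

```text
time_s: 62.48
tcp_pos: [0.5218, 0.2625, 0.1991]
eef_rot: [180.0, -0.0, -99.1]
contact_force: [0.4, -0.0, -0.3]
gripper_width: 0.0699
gripper_force: 0.0
```

Run:
```python
from orange import *
w=r.camera_info("wrist"); im=r.capture("wrist")[:,:,::-1].copy()
print(tabs(im,w,.06))
a=cv2.resize(im[:200,200:350],(450,600),interpolation=cv2.INTER_CUBIC)
b=cv2.resize(r.capture("side")[110:270,160:352,::-1],(350,292),interpolation=cv2.INTER_CUBIC)
d=cv2.resize(r.capture("scene")[130:290,180:420,::-1],(350,233),interpolation=cv2.INTER_CUBIC)
cv2.imwrite("pics/fin.png",np.hstack([a,np.vstack([b,d,np.zeros((75,350,3),np.uint8)])]))
```

```text
[(np.float64(235.69), np.float64(83.63), 234, 72, 5, 26, 70), (np.float64(279.41), np.float64(84.65), 278, 72, 4, 26, 86)]
(array([0.50624171, 0.16275135]), np.float64(-10.366634486845584))
```

View pics/fin.png

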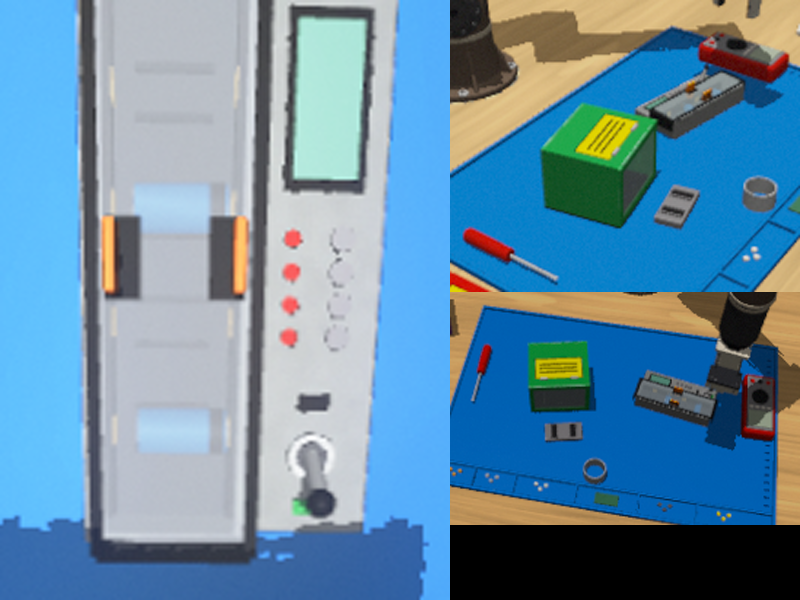

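```bash
python3 -c "
from plant import r
print(r.close_job())"
```

```text
the job is handed in; nothing more can be done
None
```

The job is handed in: all three spent cells went through the flap into the used-cell box, both fresh cells lie in the bays with their banded ends towards the deck, the cover is back on and looks seated and latched in the final pictures, the tester is switched on again, and the screwdriver, multimeter and steel ring look undisturbed (no verdict came back).

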